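# Lock the die cap on the noodle press and clip in its pusher rod

## Robot

A 6-joint arm with a two-finger parallel gripper is mounted at the origin on a cart in front of the work surface, level with it; the furniture and walls round the work are solid. World frame = base frame: x ahead of the robot, y to its left, z up, the work surface at z = 0. Lengths are in m, angles in rad, forces in N, time in s.
With the tool pointing down it reaches from about 0.375 to 0.925 m from the base axis. Payload 5.7 kg.
Tool frame: the origin (TCP) lies at the very end of the fingers, on their centre line; the grasp point (between the pads) lies r.grip_depth behind it (r.grip_depth is the distance from the TCP to the grasp point, in m); y points along the fingers, z is the direction in which the jaws open and shut, and the axes are right-handed (so a half turn about y gives the same grasp; the last joint's range is limited). The gripper opens to 88 mm and grips with 3 to 60 N. Pads are 20 mm wide; open, the fingers measure 115 mm over their backs; the gripper's body (75 mm by 178 mm) begins 61 mm behind the grasp point.
Start: joints at [-1.268, 0.359, 1.51, -0, 1.272, -0.115], TCP at [0.243, -0.548, 0.223] pointing down, gripper open.
Joint ranges: [-2.97, 2.97], [-1.01, 2.36], [0.21, 2.38], [-0.96, 4.11], [0.2, 2.71], [-2.98, 2.98]. Speed limits (rad/s): [2.39, 2.39, 3.14, 3.14, 3.14, 3.14].

## Interface

Orientations are given as a rotation vector (axis times angle).
In Python, from plant import telemetry, cams, r gives the robot as it stands. The module is installed in compiled form; this text tells all that it offers.
- The arm moves only by the tool move_arm, never from a script. Its argument "increments" is a list of rows, each a list of 7 numbers: the shift along the tool's x, y, z in m, then the turn, a rotation vector about the tool's x, y, z in degrees, then the finger opening in m, from 0 to 0.0878. A call has 1 to 20 rows; each row is the pose to reach, as a shift and turn from the pose commanded when the call began, along the tool's axes at that moment; what a row does not reach only later rows make up. A row lasts 1/12 s, in which the tool goes at most 41.7 mm and 7.16 degrees, less where a joint would pass 70% of its speed; a pose out of reach is approached as far as the arm can. A call with a gripper value outside its range is refused whole. The fingers move at their own pace and stop on an object; the grip force is fixed at half the most. Time passes only in rows, so rows that repeat a pose let the fingers close. It gives the time, the measured TCP pose, the force and the opening at its end, in the units of the state.
- telemetry.get_state(): the state, without advancing time (a new reading comes with each control period).
- cams.capture(name): name is "scene" or "top" or "wrist"; returns a dict with "frame" (480x640x3 uint8, red, green, blue), "camera_matrix" (3x3 intrinsics, pixels), "R" (3x3) and "t" (3): a world point X has camera coordinates R X + t; the wrist camera has in their place "hand_eye" (4x4, takes a point from camera to tool coordinates, whose origin is the TCP and whose axes are the tool frame's). Camera axes: x right, y down, z forward; pixel columns grow to the right and rows downward; lengths in m; the calibration is good to about 2 mm. A picture is of the moment at which its call begins: read the wrist's pose just before it. There is no depth.
- r.close_job(): hands the job in, once; it reports no verdict.
The state is a dict: "time": time; "joints": joint angles; "qd": joint speeds; "effort": joint torques, N m; "position": TCP position; "ee_rot": TCP orientation; "ft_force": force on the tool from outside, world axes, zero at the start; "wrist_torque": the same for the moment, N m; "width": finger opening in m.
Only numpy, scipy, OpenCV 4.12 (cv2) and the standard library are available. Lean on these libraries where they do the work, as an engineer would, in place of code of your own. Each camera call takes 0.05 s, during which the arm holds its last target.

## Task

Get the noodle press ready: set the black-handled die cap down into the round collar with its three pins in the gaps between the lugs, then turn it clockwise (seen from above) by pushing its handle round to the stop, so that the ramps cam it down tight with the handle over the red mark. After that, lay the blue-ended steel pusher rod across the two green forks and press it down past the orange sprung jaw until it sits home in both forks and the jaw has snapped back over it. Let go of everything and leave the other things (scraper, markers and so on) where they are.

Things in the scene. Friction and masses are not known exactly. Their poses are not given: they have to be found in the camera images.
- die_cap: loose aluminium cap, 0.28 kg, 76 mm high. Origin: centre of underside; z up, +x along its handle. Skirt radius 36 mm; flange radius 47 mm at z 32 to 38. Three radial pins, 8 mm thick, centres at z 6, tips at radius 46.5, stand at 60, 180 and 300 degrees from the handle (yellow dots on the flange show them)
- cap_grip (a point): on the cap's black grip bar near its centre of mass, 12 mm from the cap's axis towards the handle, 62 mm above its underside: grasp here across the bar. The bar is 16 mm wide, reaches from 28 mm behind the axis to 56 mm ahead of it, 38 to 76 mm above the underside
- handle_end (a point): on the axis of the cap's handle, 140 mm from the cap's axis, 58 mm above its underside. The handle is round, black, radius 9 mm, from 66 to 145 mm from the cap's axis
- press_collar: fixed bayonet collar facing up, may stand turned. Origin on its axis at table height, z up. Base radius 68 mm (screw ears to 83), wall inside radius 49.5, top 46 mm high; three lugs reach in to radius 39. Cap home: its handle along the collar's -y, over a red mark, at hard stops. The cap goes in only with its handle 53 to 100 degrees (best 75) counter-clockwise from home, seen from above
- home_mark (a point): where point handle_end is when the cap is fully home: above the red mark, 140 mm from the collar axis along its -y, 77 mm above the table
- press_gasket (a joint): how far the sprung black gasket in the collar (top 22 mm above the table; the cap rests on it) is pressed down, m: 0 with the cap just lying on it, nearly 0.003 locked. Turning clockwise, ramps begin about 45 degrees before home; the last 12 degrees are level. The turn takes 3 to 10 N at 110 mm from the axis; the cap stays where left
- pusher_rod: loose steel rod, 0.12 kg, along its own x: round shaft of radius 7 mm and length 124 mm between two blue square heads of 18 mm (160 mm over all). It lies on its heads. Origin: under its middle, 9 mm below the shaft's axis
- rod_mid (a point): middle of the rod's shaft, on its axis
- rod_clip: fixed clip, may stand turned. Origin: centre of its base at table height, z up. Two green forks, 10 mm wide, at y = -48 and +48 mm; the rod lies in them along y, either way round, heads outside. Front prongs on the -x side (inner face x = -8 mm, 85 mm high), seats 48 mm high, base 12 mm. Between the forks there is room for fingers down to 22 mm above the table
- clip_seat (a point): where the middle of the rod's axis is when it sits home in the clip, 55 mm above the table
- clip_jaw (a joint): angle of the orange sprung jaw on the clip's +x side (82 mm high, one tooth over each fork, sloping down and in), rad: 0 closed, about 0.1 as the rod passes, 0.35 at most. A rod laid in the mouth rests on the teeth, axis about 75 mm above the table; 8 to 15 N down on its middle pushes it past
- marker_black: black-capped marker, 128 mm long, bystander; origin under its middle
- marker_red: red-capped marker, 128 mm long, bystander; origin under its middle
- dough_scraper: scraper with wooden grip, 99x126x20 mm, bystander; origin under its middle

How it is judged:
On the way, in this order (a step that is already met when the one before it is completed fails the run):
1. the die cap is down in the collar, resting on the gasket, its pins below the lugs (horizontal distance between die_cap and press_collar below 0.007 m and z of die_cap in the frame of press_collar below 0.026 m and angle between die_cap's own z axis and vertical below 0.1 rad), for 0.1 s.
2. the cap is turned home over the red mark and cammed down tight (distance between handle_end and home_mark below 0.022 m and value of joint press_gasket above 0.0018 m), for 0.2 s.
3. the rod sits home in both forks with the jaw snapped back over it (distance between rod_mid and clip_seat below 0.013 m and z of rod_mid in the frame of rod_clip below 0.059 m and angle between the x axis of pusher_rod and the y axis of rod_clip, either way round below 0.08 rad and value of joint clip_jaw below 0.04 rad), for 0.2 s.
At the end, for the whole second after the job is handed in: cap upright in the collar (axis within 7 mm), handle end within 22 mm of home_mark, gasket pressed over 1.8 mm; rod along the clip in both forks (0.08 rad), its middle within 13 mm of clip_seat and under 59 mm high, jaw closed to 0.04 rad; both at rest (all of step 2 and all of step 3 and horizontal distance between die_cap and press_collar below 0.007 m and angle between die_cap's own z axis and vertical below 0.1 rad and linear speed of each of die_cap, pusher_rod below 0.02 m/s); the robot touches nothing.
It fails at once if a loose bystander (a marker, the scraper) is pushed more than 5 cm away (distance of any of marker_black, marker_red, dough_scraper from where it was at the start of the episode above 0.05 m).
It also fails if it takes over 72 s, if anything falls off the work surface, if the arm or the gripper's body presses on something with over 40 N, if the wrist force passes 120 N, or if a joint passes its speed limit or range.

## Working session

There is one attempt and no reset: what is moved stays moved. The work goes in short steps, Python scripts to look and compute and a tool call to move; the robot and the scene stay as the last step left them, time stands still between calls to the robot, and variables do not carry over. Pictures are saved under pics/ and viewed, and the job is handed in when it is done.

Besides the shell and the picture viewer there is one more tool, called after "Request:" in YAML: its name, and indented under it one key for each argument. move_arm: Moves the arm, as the interface text tells. Its arguments: {"type":"object","properties":{"increments":{"type":"array"}},"required":["increments"]}

```bash
mkdir -p pics; ls
python3 - <<'E'
from plant import telemetry, cams, r
import cv2,numpy as np
s=telemetry.get_state()
for k,v in s.items(): print(k,np.round(v,4))
print(r.grip_depth)
for n in ["scene","top","wrist"]:
    c=cams.capture(n)
    cv2.imwrite(f"pics/{n}0.png",c["frame"][:,:,::-1])
    for k in c:
        if k!="frame": print(n,k,np.round(c[k],4).tolist())
E
```

```text
pics
time 0.0
joints [-1.2681  0.3595  1.5114 -0.      1.2725 -0.1151]
qd [-0.0001  0.0016 -0.0001 -0.0006 -0.0005  0.0006]
effort [-2.70000e-03 -5.15374e+01 -2.70725e+01  6.74000e-02  3.50000e-02
 -2.00000e-04]
position [ 0.2432 -0.5477  0.2218]
ee_rot [-0.4223  1.993  -1.9893]
ft_force [ 0.0155  0.2937 -0.2959]
wrist_torque [-0.0128 -0.0364  0.0167]
width 0.0879
0.0187
scene camera_matrix [[613.8229, 0.0, 322.7773], [0.0, 613.8229, 228.8759], [0.0, 0.0, 1.0]]
scene R [[-0.8554, -0.518, 0.0026], [-0.3283, 0.5382, -0.7762], [0.4006, -0.6649, -0.6304]]
scene t [0.5483, 0.1959, 1.4231]
top camera_matrix [[487.6654, 0.0, 325.1533], [0.0, 487.6654, 239.3757], [0.0, 0.0, 1.0]]
top R [[0.0162, -0.9996, 0.0235], [-0.998, -0.0176, -0.0605], [0.0609, -0.0225, -0.9979]]
top t [0.0826, 0.592, 1.1598]
wrist camera_matrix [[357.7485, 0.0, 322.2857], [0.0, 357.7485, 245.3879], [0.0, 0.0, 1.0]]
wrist hand_eye [[-0.0009, 0.9617, 0.2742, -0.0761], [0.0006, -0.2742, 0.9617, -0.1619], [1.0, 0.001, -0.0003, -0.0], [0.0, 0.0, 0.0, 1.0]]
```

View pics/top0.png

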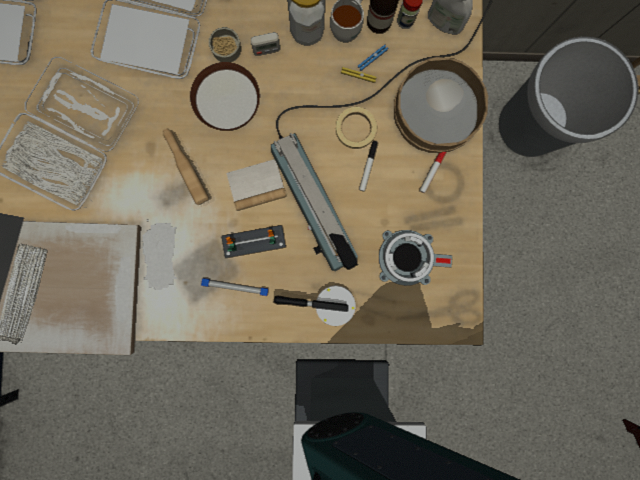

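View pics/scene0.png

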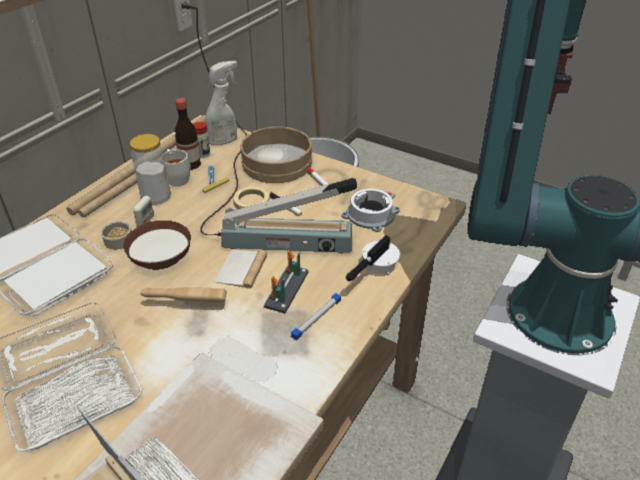

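View pics/wrist0.png

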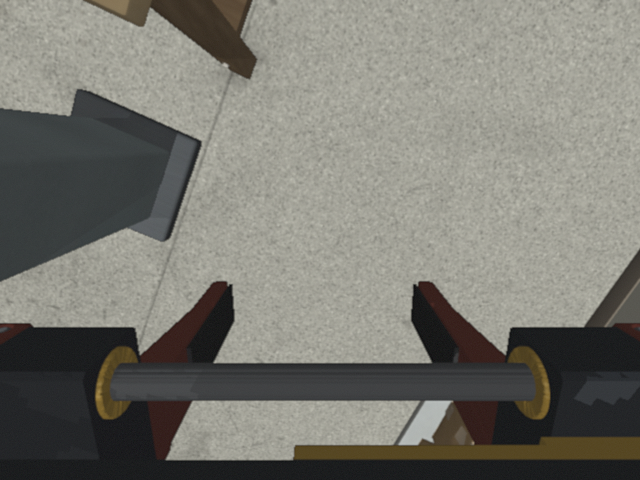

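```bash
cat > h.py <<'E'
import numpy as np, cv2
from scipy.spatial.transform import Rotation as Ro
from plant import telemetry, cams, r
def ray(c,px,state=None):
    K=c["camera_matrix"]; d=np.linalg.solve(K,np.array([px[0],px[1],1.]))
    if "R" in c:
        return -c["R"].T@c["t"], c["R"].T@d
    T=np.asarray(c["hand_eye"]); Rt=Ro.from_rotvec(state["ee_rot"]).as_matrix()
    return Rt@T[:3,3]+state["position"], Rt@(T[:3,:3]@d)
def onz(c,px,z,state=None):
    o,d=ray(c,px,state); return o+d*(z-o[2])/d[2]
def proj(c,X,state=None):
    X=np.asarray(X,float)
    if "R" in c: p=c["R"]@X+c["t"]
    else:
        T=np.asarray(c["hand_eye"]); Rt=Ro.from_rotvec(state["ee_rot"]).as_matrix()
        p=T[:3,:3].T@(Rt.T@(X-state["position"])-T[:3,3])
    q=c["camera_matrix"]@p; return q[:2]/q[2]
def two(c1,p1,c2,p2,s1=None,s2=None):
    o1,d1=ray(c1,p1,s1);o2,d2=ray(c2,p2,s2)
    A=np.stack([d1,-d2],1); k=np.linalg.lstsq(A,o2-o1,rcond=None)[0]
    a=o1+k[0]*d1;b=o2+k[1]*d2
    return (a+b)/2,np.linalg.norm(a-b)
def crop(f,x,y,w,h,s,name):
    im=cv2.resize(f[y:y+h,x:x+w,::-1],None,fx=s,fy=s,interpolation=cv2.INTER_CUBIC); cv2.imwrite(name,im)
E
python3 - <<'E'
from h import *
c=cams.capture("top"); np.save("top.npy",c,allow_pickle=True)
crop(c["frame"],190,210,270,125,2.96,"pics/tc.png")
s=cams.capture("scene"); np.save("scene.npy",s,allow_pickle=True)
crop(s["frame"],250,170,160,180,3.3,"pics/sc.png")
E
```

```text
(no output)
```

View pics/tc.png

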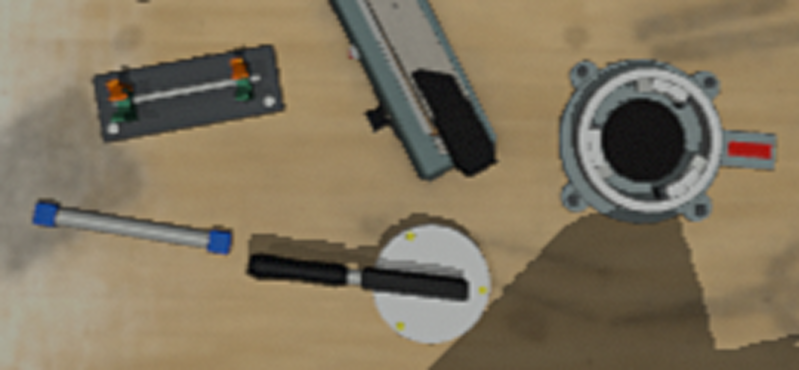

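View pics/sc.png

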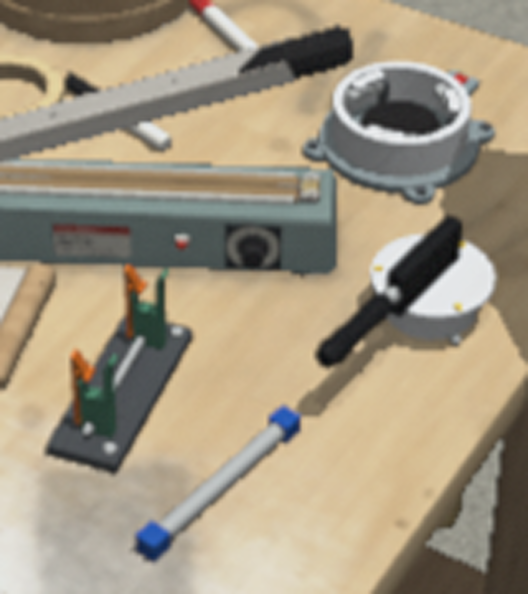

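```bash
cat > m.py <<'E'
from h import *
c=np.load("top.npy",allow_pickle=True).item(); s=np.load("scene.npy",allow_pickle=True).item()
def blobs(f,lo,hi,box,mina=2):
    x,y,w,h=box; sc=4
    im=cv2.resize(f[y:y+h,x:x+w],None,fx=sc,fy=sc,interpolation=cv2.INTER_CUBIC)
    hsv=cv2.cvtColor(im,cv2.COLOR_RGB2HSV)
    m=cv2.inRange(hsv,lo,hi)
    n,l,st,ce=cv2.connectedComponentsWithStats(m)
    return [(ce[i]/sc-0.375+np.array([x,y]),st[i,4]/sc**2) for i in range(1,n) if st[i,4]>=mina*sc*sc],m
def show(t,b,z):
    for p,a in b: print(t,np.round(p,2),round(a,1),np.round(onz(c,p,z),4))
b,_=blobs(c["frame"],(22,120,120),(35,255,255),(300,275,65,55),0.7); show("yellow",b,.038)
b,_=blobs(c["frame"],(100,120,80),(125,255,255),(195,265,80,40)); show("blue",b,.018)
b,_=blobs(c["frame"],(0,150,100),(8,255,255),(425,245,40,30)); show("red",b,.02)
b,_=blobs(c["frame"],(5,150,100),(20,255,255),(215,220,80,40),1); show("orange",b,.085)
b,_=blobs(c["frame"],(60,80,20),(95,255,255),(215,220,80,40),1); show("green",b,.085)
# collar bright ring
f=c["frame"]; 
x,y,w,h=370,220,75,75
im=cv2.resize(f[y:y+h,x:x+w],None,fx=4,fy=4,interpolation=cv2.INTER_CUBIC)
hsv=cv2.cvtColor(im,cv2.COLOR_RGB2HSV); m=cv2.inRange(hsv,(0,0,165),(180,40,255))
cs,_=cv2.findContours(m,cv2.RETR_EXTERNAL,cv2.CHAIN_APPROX_NONE)
k=max(cs,key=lambda q: cv2.boundingRect(q)[2]*cv2.boundingRect(q)[3]); e=cv2.fitEllipse(cv2.convexHull(k)); p=np.array(e[0])/4-.375+[x,y]
print("ring",p,np.array(e[1])/4,onz(c,p,.046))
m=cv2.inRange(hsv,(0,0,0),(180,255,45)); 
n,l,st,ce=cv2.connectedComponentsWithStats(m);i=1+np.argmax(st[1:,4]); p=ce[i]/4-.375+[x,y]; print("gasket",p,st[i]/4,onz(c,p,.022))
E
python3 m.py
```

```text
yellow [328.12 289.38] 4.2 [0.4714 0.0842 0.038 ]
yellow [352.54 307.5 ] 3.5 [0.4298 0.0261 0.038 ]
yellow [324.77 319.65] 3.9 [0.4006 0.091  0.038 ]
blue [204.76 281.92] 49.1 [0.4838 0.3781 0.018 ]
blue [263.63 291.21] 48.4 [0.4639 0.2377 0.018 ]
red [442.82 260.14] 60.9 [ 0.5451 -0.1922  0.02  ]
orange [270.03 232.92] 29.1 [0.5988 0.2195 0.085 ]
orange [228.52 240.23] 30.6 [0.5806 0.3128 0.085 ]
green [272.06 240.17] 34.1 [0.5824 0.2146 0.085 ]
green [231.83 247.14] 46.9 [0.5651 0.3049 0.085 ]
ring [409.22618103 256.83197784] [46.81653976 47.38466263] [ 0.55103492 -0.10559414  0.046     ]
gasket [406.87548459 257.07659151] [  23.5    23.5    28.     27.75 2450.5 ] [ 0.55102546 -0.10462591  0.022     ]
```

```bash
cat >> m.py <<'E'
print("lever tip",two(c,(353,259),s,(356,184)))
print("lever tip2",two(c,(334,236),s,(325,194)))
x,y,w,h=215,220,80,45
im=cv2.resize(f[y:y+h,x:x+w],None,fx=4,fy=4,interpolation=cv2.INTER_CUBIC)
hsv=cv2.cvtColor(im,cv2.COLOR_RGB2HSV); m=cv2.inRange(hsv,(0,0,30),(180,90,100)); 
m=cv2.morphologyEx(m,cv2.MORPH_CLOSE,np.ones((25,25)))
k=max(cv2.findContours(m,cv2.RETR_EXTERNAL,cv2.CHAIN_APPROX_NONE)[0],key=cv2.contourArea)
rr=cv2.boxPoints(cv2.minAreaRect(k))/4-.375+[x,y]
P=np.array([onz(c,q,.012) for q in rr]); print("clip base px",rr.tolist()); print(P.round(4),P.mean(0), np.linalg.norm(np.diff(P,axis=0),axis=1))
st=telemetry.get_state(); print(Ro.from_rotvec(st["ee_rot"]).as_matrix().round(3))
E
python3 m.py | tail -12
```

```text
ring [409.22618103 256.83197784] [46.81653976 47.38466263] [ 0.55103492 -0.10559414  0.046     ]
gasket [406.87548459 257.07659151] [  23.5    23.5    28.     27.75 2450.5 ] [ 0.55102546 -0.10462591  0.022     ]
lever tip (array([0.53415858, 0.03540743, 0.19171657]), np.float64(0.014474261898509429))
lever tip2 (array([0.58858408, 0.07740847, 0.16703415]), np.float64(0.0005426159037347952))
clip base px [[219.71994066238403, 234.10848999023438], [281.8304977416992, 223.30664730072021], [286.03050231933594, 247.45664978027344], [223.9199447631836, 258.2584915161133]]
[[0.5991 0.3472 0.012 ]
 [0.628  0.1982 0.012 ]
 [0.5696 0.1868 0.012 ]
 [0.541  0.3354 0.012 ]] [0.58441829 0.26688487 0.012     ] [0.15176026 0.05947795 0.15133872]
[[-0.914 -0.     0.406]
 [-0.406  0.001 -0.914]
 [-0.    -1.    -0.001]]
```

```bash
cat >> h.py <<'E'
def to(x,y,z,ang,st=None):
    """shift (m) and turn (deg) in tool axes for TCP target with tool down, jaw z axis at ang deg"""
    st=st or telemetry.get_state(); R0=Ro.from_rotvec(st["ee_rot"])
    a=np.radians(ang); zt=np.array([np.cos(a),np.sin(a),0]); yt=np.array([0,0,-1.]); xt=np.cross(yt,zt)
    R1=Ro.from_matrix(np.stack([xt,yt,zt],1))
    d=R0.inv().apply(np.array([x,y,z])-st["position"]); t=(R0.inv()*R1).as_rotvec(degrees=True)
    n=max(np.linalg.norm(d)/.0417,np.linalg.norm(t)/7.16)
    print("shift",d.round(4).tolist(),"turn",t.round(2).tolist(),"rows>=",round(n,1))
def st():
    s=telemetry.get_state(); R=Ro.from_rotvec(s["ee_rot"]).as_matrix()
    print("t",round(s["time"],2),"pos",np.round(s["position"],4),"jawang",round(float(np.degrees(np.arctan2(R[1,2],R[0,2]))),2),"ydir",R[:,1].round(3),"F",np.round(s["ft_force"],1),"w",round(float(s["width"]),4),"q",np.degrees(s["joints"]).round(0)); return s
E
python3 - <<'E'
from h import *
c=np.load("top.npy",allow_pickle=True).item()
for p in [(349,270),(358,264),(330,234),(339,234)]:
    print(p,[onz(c,p,z).round(3).tolist() for z in (.13,.16,.19)])
print(onz(c,(335,271),.07))
crop(np.load("scene.npy",allow_pickle=True).item()["frame"],210,160,160,100,5,"pics/lev.png")
st(); to(.435,.079,.20,-5.7)
E
```

```text
(349, 270) [[0.518, 0.042, 0.13], [0.518, 0.044, 0.16], [0.518, 0.047, 0.19]]
(358, 264) [[0.531, 0.023, 0.13], [0.531, 0.026, 0.16], [0.53, 0.028, 0.19]]
(330, 234) [[0.596, 0.085, 0.13], [0.593, 0.086, 0.16], [0.591, 0.087, 0.19]]
(339, 234) [[0.596, 0.065, 0.13], [0.594, 0.067, 0.16], [0.592, 0.068, 0.19]]
[0.5149562  0.07007881 0.07      ]
t 0.25 pos [ 0.2433 -0.5481  0.2222] jawang -66.06 ydir [-0.     0.001 -1.   ] F [-1.1  0.   0.4] w 0.0878 q [-73.  21.  87.  -0.  73.  -7.]
shift [-0.4296, 0.0227, -0.4953] turn [0.04, -60.36, -0.03] rows>= 15.7
```

View pics/lev.png

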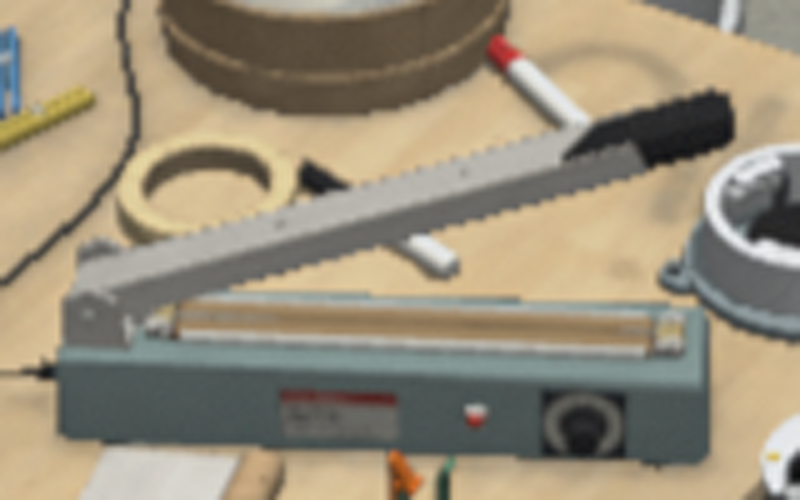

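Run:
```python
from h import *
to(.4385,.110,.20,-5.7)
```

```text
shift [-0.4454, 0.0228, -0.5223] turn [0.04, -60.36, -0.03] rows>= 16.5
```

Request:
move_arm:
  increments:
    - [-0.445,0.0228,-0.522,0,-60.4,0,0.06]
    - [-0.445,0.0228,-0.522,0,-60.4,0,0.06]
    - [-0.445,0.0228,-0.522,0,-60.4,0,0.06]
    - [-0.445,0.0228,-0.522,0,-60.4,0,0.06]
    - [-0.445,0.0228,-0.522,0,-60.4,0,0.06]
    - [-0.445,0.0228,-0.522,0,-60.4,0,0.06]
    - [-0.445,0.0228,-0.522,0,-60.4,0,0.06]
    - [-0.445,0.0228,-0.522,0,-60.4,0,0.06]
    - [-0.445,0.0228,-0.522,0,-60.4,0,0.06]
    - [-0.445,0.0228,-0.522,0,-60.4,0,0.06]
    - [-0.445,0.0228,-0.522,0,-60.4,0,0.06]
    - [-0.445,0.0228,-0.522,0,-60.4,0,0.06]
    - [-0.445,0.0228,-0.522,0,-60.4,0,0.06]
    - [-0.445,0.0228,-0.522,0,-60.4,0,0.06]
    - [-0.445,0.0228,-0.522,0,-60.4,0,0.06]
    - [-0.445,0.0228,-0.522,0,-60.4,0,0.06]
    - [-0.445,0.0228,-0.522,0,-60.4,0,0.06]
    - [-0.445,0.0228,-0.522,0,-60.4,0,0.06]
    - [-0.445,0.0228,-0.522,0,-60.4,0,0.06]

```text
time: 1.83
position: [0.4382, 0.11, 0.1997]
ee_rot: [-1.163, 1.28, -1.279]
ft_force: [-0.6, -0.6, -0.6]
width: 0.0598
```

Run:
```python
from h import *
s=st(); c=cams.capture("wrist"); cv2.imwrite("pics/w1.png",c["frame"][:,:,::-1])
print("axis top76",proj(c,[.434,.067,.076],s),"bar s=.043",proj(c,[.4385,.11,.076],s))
to(.4385,.110,.043,-5.7)
```

```text
t 1.83 pos [0.4382 0.11   0.1997] jawang -5.49 ydir [-0. -0. -1.] F [-0.6 -0.6 -0.6] w 0.0598 q [  5.  10. 106.  -0.  65.  11.]
axis top76 [321.16400157 287.34011551] bar s=.043 [321.61072958 238.67340798]
shift [-0.0011, 0.1567, 0.0007] turn [0.05, 0.12, 0.04] rows>= 3.8
```

View pics/w1.png

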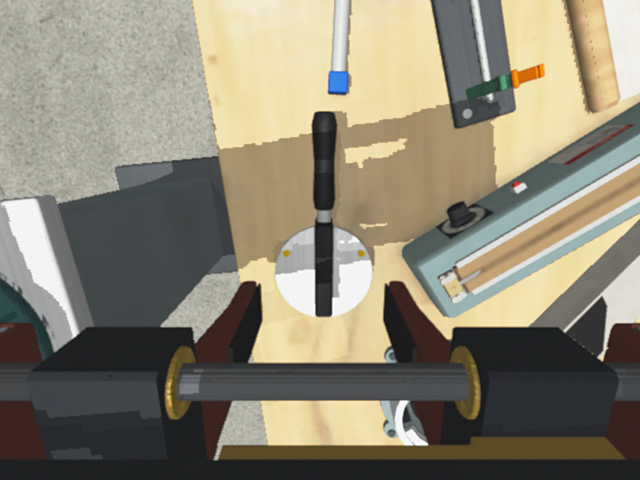

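Request:
move_arm:
  increments:
    - [0,0.04,0.001,0,0,0,0.06]
    - [0,0.08,0.001,0,0,0,0.06]
    - [0,0.115,0.001,0,0,0,0.06]
    - [0,0.14,0.001,0,0,0,0.06]
    - [0,0.155,0.001,0,0,0,0.06]
    - [0,0.155,0.001,0,0,0,0.06]

```text
time: 2.38
position: [0.4364, 0.1073, 0.0424]
ee_rot: [-1.165, 1.288, -1.281]
ft_force: [0.9, 0.4, 0.1]
width: 0.06
```

Run:
```python
from h import *
s=st(); c=cams.capture("wrist"); cv2.imwrite("pics/w2.png",c["frame"][:,:,::-1])
```

```text
t 2.38 pos [0.4364 0.1073 0.0424] jawang -5.8 ydir [-0.006 -0.001 -1.   ] F [0.9 0.4 0.1] w 0.06 q [  5.  24. 115.  -0.  41.  11.]
```

View pics/w2.png

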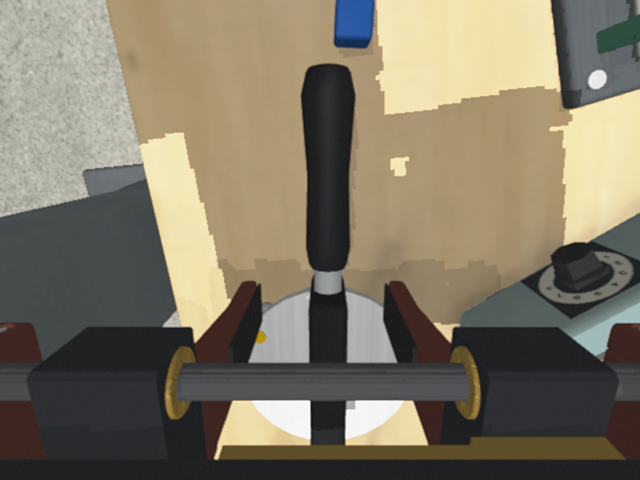

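Request:
move_arm:
  increments:
    - [0,0,0.001,0,0,0,0.03]
    - [0,0,0.001,0,0,0,0.01]
    - [0,0,0.001,0,0,0,0.01]
    - [0,0,0.001,0,0,0,0.01]
    - [0,0,0.001,0,0,0,0.01]
    - [0,0,0.001,0,0,0,0.01]

```text
time: 2.93
position: [0.4407, 0.1092, 0.0454]
ee_rot: [-1.16, 1.281, -1.282]
ft_force: [-0.4, -0.3, 0.1]
width: 0.0236
```

Request:
move_arm:
  increments:
    - [0,-0.02,0,0,0,0,0.01]
    - [0,-0.04,0,0,0,0,0.01]
    - [0,-0.07,0,0,0,0,0.01]
    - [0,-0.1,0,0,0,0,0.01]
    - [0,-0.13,0,0,0,0,0.01]
    - [0,-0.16,0,0,0,0,0.01]
    - [0,-0.18,0,0,0,0,0.01]
    - [0,-0.18,0,0,0,0,0.01]

```text
time: 3.6
position: [0.4428, 0.1095, 0.2288]
ee_rot: [-1.155, 1.276, -1.284]
ft_force: [1.1, 0.4, -3.1]
width: 0.0157
```

Run:
```python
from h import *
s=st(); c=cams.capture("wrist"); cv2.imwrite("pics/w3.png",c["frame"][:,:,::-1])
c=cams.capture("scene"); crop(c["frame"],200,50,300,225,2.6,"pics/s3.png")
c=cams.capture("top"); crop(c["frame"],200,200,270,160,2.9,"pics/t3.png")
```

```text
t 3.6 pos [0.4428 0.1095 0.2288] jawang -5.64 ydir [ 0.008  0.001 -1.   ] F [ 1.1  0.4 -3.1] w 0.0157 q [  5.   8. 103.   0.  68.  11.]
```

View pics/w3.png

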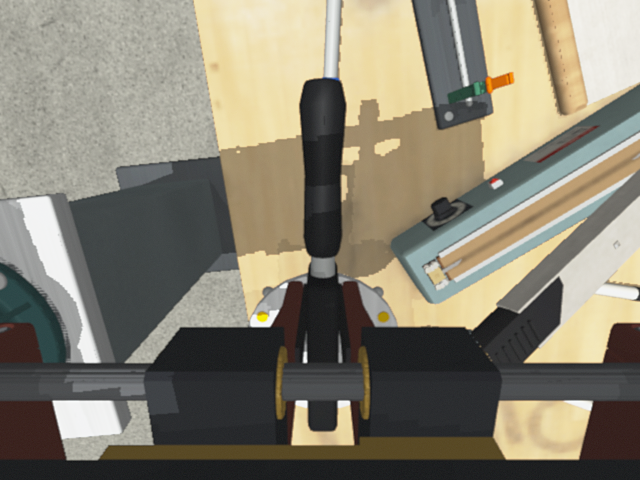

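View pics/s3.png

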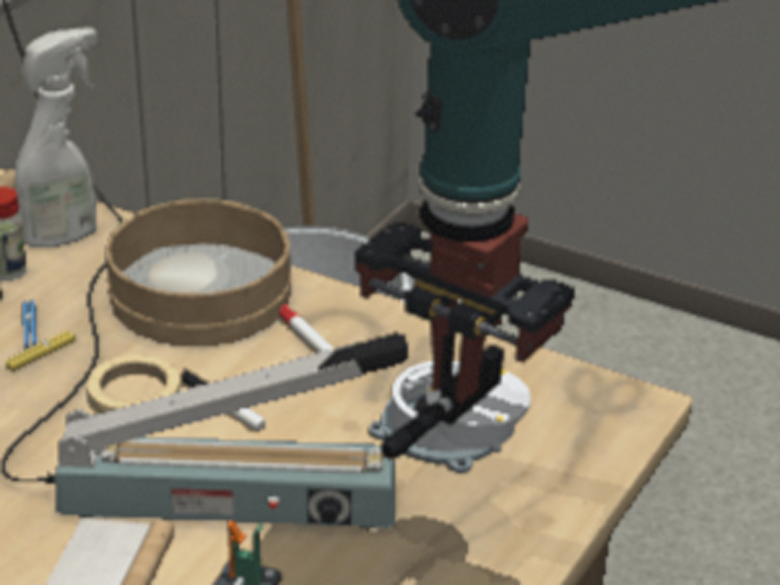

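Run:
```python
from h import *
to(.4807,-.204,.27,-109)
to(.4807,-.204,.27,-5.64)
```

```text
shift [0.3075, -0.0464, 0.072] turn [0.06, 103.35, 0.1] rows>= 14.4
shift [0.3075, -0.0464, 0.072] turn [0.1, -0.01, 0.01] rows>= 7.7
```

View pics/t3.png

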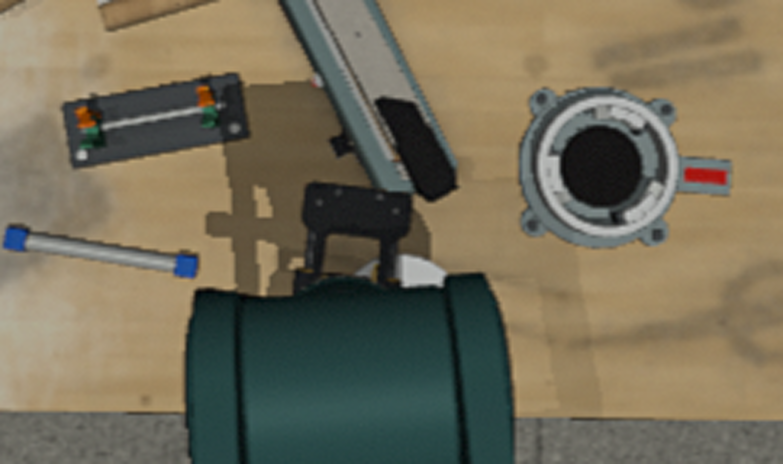

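Request:
move_arm:
  increments:
    - [0.02,-0.03,0,0,0,0,0.01]
    - [0.05,-0.046,0.01,0,0,0,0.01]
    - [0.09,-0.046,0.02,0,0,0,0.01]
    - [0.13,-0.046,0.03,0,7,0,0.01]
    - [0.17,-0.046,0.04,0,14,0,0.01]
    - [0.21,-0.046,0.05,0,21,0,0.01]
    - [0.25,-0.046,0.06,0,28,0,0.01]
    - [0.28,-0.046,0.07,0,35,0,0.01]
    - [0.3,-0.046,0.072,0,42,0,0.01]
    - [0.3075,-0.046,0.072,0,49,0,0.01]
    - [0.3075,-0.046,0.072,0,56,0,0.01]
    - [0.3075,-0.046,0.072,0,63,0,0.01]
    - [0.3075,-0.046,0.072,0,70,0,0.01]
    - [0.3075,-0.046,0.072,0,77,0,0.01]
    - [0.3075,-0.046,0.072,0,84,0,0.01]
    - [0.3075,-0.046,0.072,0,91,0,0.01]
    - [0.3075,-0.046,0.072,0,98,0,0.01]
    - [0.3075,-0.046,0.072,0,103.3,0,0.01]
    - [0.3075,-0.046,0.072,0,103.3,0,0.01]

```text
time: 5.33
position: [0.4804, -0.2033, 0.2681]
ee_rot: [-0.339, -2.04, 2.037]
ft_force: [0.6, -0.2, -2.8]
width: 0.0156
```

Run:
```python
from h import *
s=st(); c=cams.capture("wrist"); cv2.imwrite("pics/w4.png",c["frame"][:,:,::-1])
c=cams.capture("scene"); crop(c["frame"],300,50,200,200,3,"pics/s4.png")
to(.4807,-.204,.047,-109)
```

```text
t 5.33 pos [ 0.4804 -0.2033  0.2681] jawang -109.15 ydir [-0.004  0.003 -1.   ] F [ 0.6 -0.2 -2.8] w 0.0156 q [-31.  12.  92.   0.  76.  79.]
shift [-0.0009, 0.2219, 0.0006] turn [0.04, 0.22, 0.2] rows>= 5.3
```

View pics/w4.png

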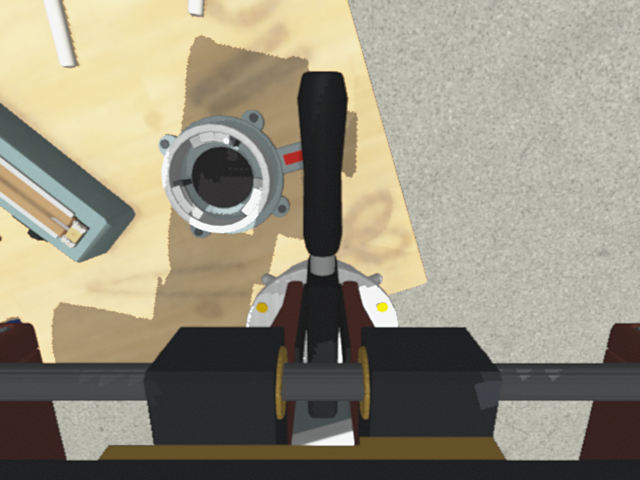

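View pics/s4.png

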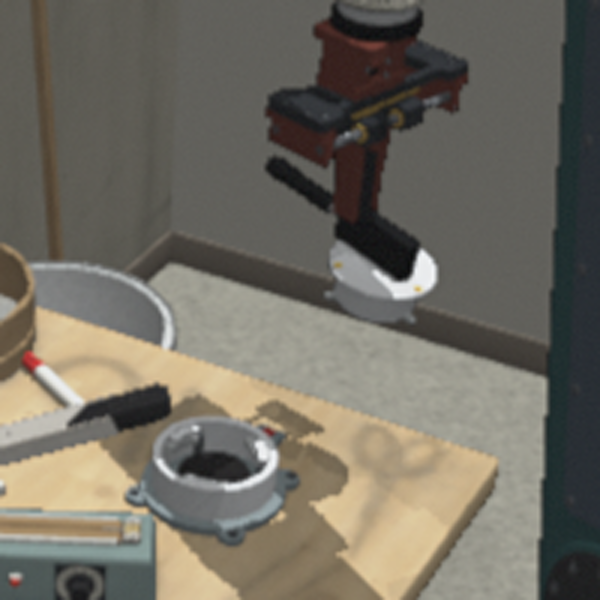

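Request:
move_arm:
  increments:
    - [0,0.04,0,0,0,0,0.01]
    - [0,0.08,0,0,0,0,0.01]
    - [0,0.12,0,0,0,0,0.01]
    - [0,0.15,0,0,0,0,0.01]
    - [0,0.17,0,0,0,0,0.01]
    - [0,0.185,0,0,0,0,0.01]
    - [0,0.195,0,0,0,0,0.01]
    - [0,0.2,0,0,0,0,0.01]
    - [0,0.205,0,0,0,0,0.01]
    - [0,0.205,0,0,0,0,0.01]

```text
time: 6.27
position: [0.4848, -0.2054, 0.0669]
ee_rot: [-0.346, -2.044, 2.046]
ft_force: [3.5, 0.3, 3.2]
width: 0.0156
```

Run:
```python
from h import *
s=st()
c=cams.capture("scene"); crop(c["frame"],300,100,200,200,3,"pics/s5.png")
```

```text
t 6.27 pos [ 0.4848 -0.2054  0.0669] jawang -108.9 ydir [ 0.005 -0.002 -1.   ] F [3.5 0.3 3.2] w 0.0156 q [-31.  26. 105.   0.  49.  78.]
```

View pics/s5.png

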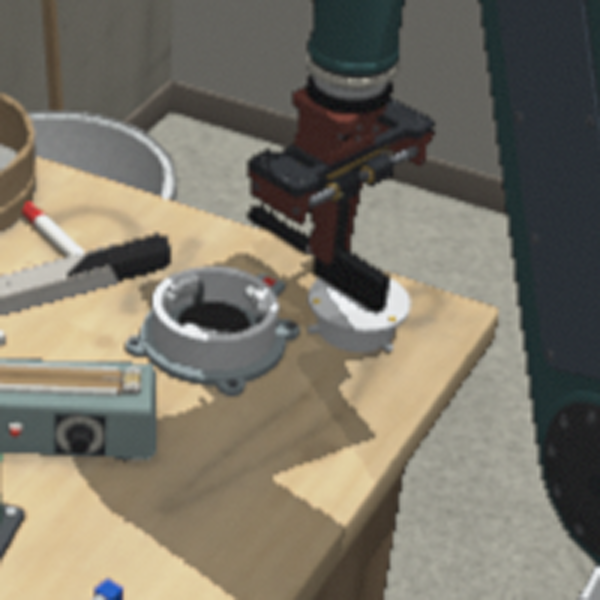

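Contact on the low skirt edge, as expected. Lower further, gently, then let go.

Request:
move_arm:
  increments:
    - [0,0.004,0,0,0,0,0.01]
    - [0,0.008,0,0,0,0,0.01]
    - [0,0.012,0,0,0,0,0.01]
    - [0,0.016,0,0,0,0,0.01]
    - [0,0.018,0,0,0,0,0.01]
    - [0,0.018,0,0,0,0,0.01]

```text
time: 6.82
position: [0.4906, -0.2079, 0.0535]
ee_rot: [-0.361, -2.045, 2.054]
ft_force: [8.3, 2.5, 31.7]
width: 0.0157
```

Request:
move_arm:
  increments:
    - [0,0,0,0,0,0,0.02]
    - [0,0,0,0,0,0,0.03]
    - [0,0,0,0,0,0,0.05]
    - [0,0,0,0,0,0,0.06]
    - [0,-0.04,0,0,0,0,0.06]
    - [0,-0.08,0,0,0,0,0.06]
    - [0,-0.12,0,0,0,0,0.06]
    - [0,-0.15,0,0,0,0,0.06]
    - [0,-0.15,0,0,0,0,0.06]

```text
time: 7.57
position: [0.4846, -0.2059, 0.2035]
ee_rot: [-0.35, -2.042, 2.05]
ft_force: [0.7, -0.5, 1.0]
width: 0.0599
```

Run:
```python
from h import *
s=st()
w=cams.capture("wrist"); cv2.imwrite("pics/w5.png",w["frame"][:,:,::-1])
np.save("w5.npy",[w,s],allow_pickle=True)
c=cams.capture("top"); crop(c["frame"],330,220,150,125,4,"pics/t5.png");np.save("top5.npy",c,allow_pickle=True)
```

```text
t 7.57 pos [ 0.4846 -0.2059  0.2035] jawang -108.95 ydir [ 0.008 -0.005 -1.   ] F [ 0.7 -0.5  1. ] w 0.0599 q [-31.  15.  97.  -0.  67.  78.]
```

View pics/w5.png

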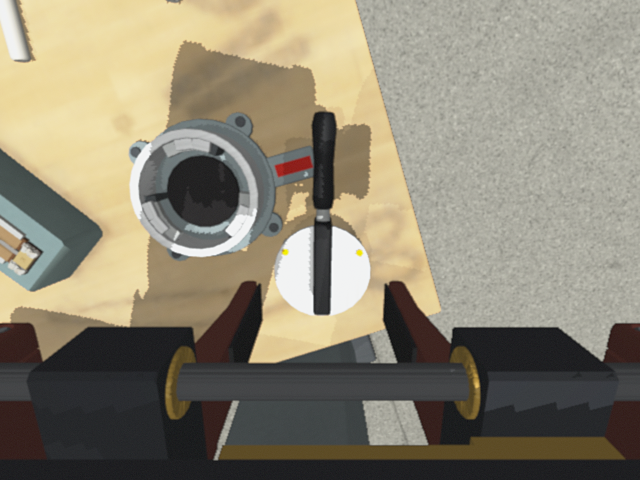

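View pics/t5.png

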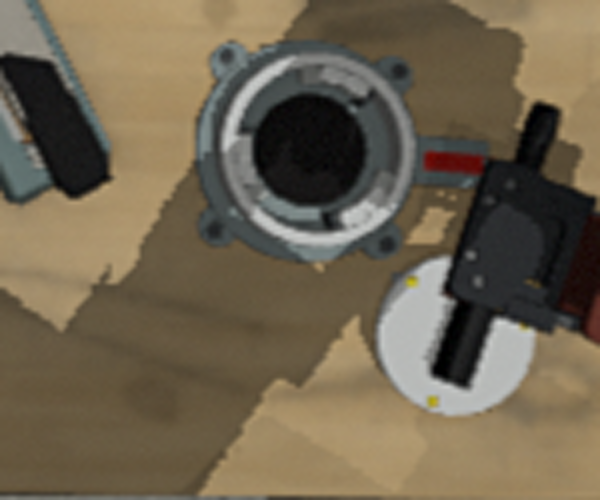

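Run:
```python
from h import *
c=np.load("top5.npy",allow_pickle=True).item(); w,s=np.load("w5.npy",allow_pickle=True)
def blobs(f,lo,hi,box,mina=2):
    x,y,ww,h=box; sc=4
    im=cv2.resize(f[y:y+h,x:x+ww],None,fx=sc,fy=sc,interpolation=cv2.INTER_CUBIC)
    m=cv2.inRange(cv2.cvtColor(im,cv2.COLOR_RGB2HSV),lo,hi)
    n,l,st,ce=cv2.connectedComponentsWithStats(m)
    return [(ce[i]/sc-0.375+np.array([x,y]),st[i,4]/sc**2) for i in range(1,n) if st[i,4]>=mina*sc*sc]
for nm,cc,ss,box in (("top",c,None,(415,280,60,50)),("wrist",w,s,(270,230,110,50))):
    for p,a in blobs(cc["frame"],(22,120,100),(35,255,255),box,.5): print(nm,p.round(1),a,onz(cc,p,.038,ss).round(4))
    for p,a in blobs(cc["frame"],(0,150,60),(8,255,255),(425,245,40,30) if nm=="top" else (265,140,60,50),3): 
        for z in (.003,.02): print(nm,"red",p.round(1),a,onz(cc,p,z,ss).round(4))
# red triangulate & collar in wrist
f=w["frame"]; x,y,ww,h=120,100,170,170
im=f[y:y+h,x:x+ww]; hsv=cv2.cvtColor(im,cv2.COLOR_RGB2HSV)
m=cv2.inRange(hsv,(0,0,0),(180,255,50)); n,l,sx,ce=cv2.connectedComponentsWithStats(m); i=1+np.argmax(sx[1:,4])
k=cv2.findContours((l==i).astype(np.uint8),cv2.RETR_EXTERNAL,cv2.CHAIN_APPROX_NONE)[0][0]
e=cv2.fitEllipse(cv2.convexHull(k)); p=np.array(e[0])+[x,y]; print("w gasket",p,e[1],onz(w,p,.022,s))
print(two(c,(442.8,260.1),w,blobs(f,(0,150,60),(8,255,255),(265,140,60,50),3)[0][0],None,s))
```

```text
top [432.4 289.9] 4.9375 [ 0.4739 -0.1627  0.038 ]
top [460.3 301. ] 0.5 [ 0.4489 -0.2291  0.038 ]
top [437.7 319.8] 4.375 [ 0.4038 -0.1754  0.038 ]
top red [443.  260.2] 62.875 [ 0.5455 -0.1972  0.003 ]
top red [443.  260.2] 62.875 [ 0.5451 -0.1926  0.02  ]
wrist [284.7 251.6] 28.875 [ 0.4753 -0.1643  0.038 ]
wrist [359.1 252.4] 29.1875 [ 0.4516 -0.2313  0.038 ]
wrist red [293.4 166. ] 406.1875 [ 0.547  -0.1964  0.003 ]
wrist red [293.4 166. ] 406.1875 [ 0.5474 -0.198   0.02  ]
w gasket [198.49045563 190.80540466] (68.10499572753906, 83.48856353759766) [ 0.55506057 -0.10425102  0.022     ]
(array([ 0.54634025, -0.19653892,  0.00310826]), np.float64(0.0014331187198563169))
```

Run:
```python
from h import *
c=np.load("top5.npy",allow_pickle=True).item(); w,s=np.load("w5.npy",allow_pickle=True)
sc=np.load("scene.npy",allow_pickle=True).item()
crop(w["frame"],115,95,180,180,4,"pics/wc.png")
im=sc["frame"][160:240,330:420]; cv2.imwrite("pics/scc.png",cv2.resize(im[:,:,::-1],None,fx=8,fy=7.5,interpolation=cv2.INTER_CUBIC))
```

```text
(no output)
```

View pics/wc.png

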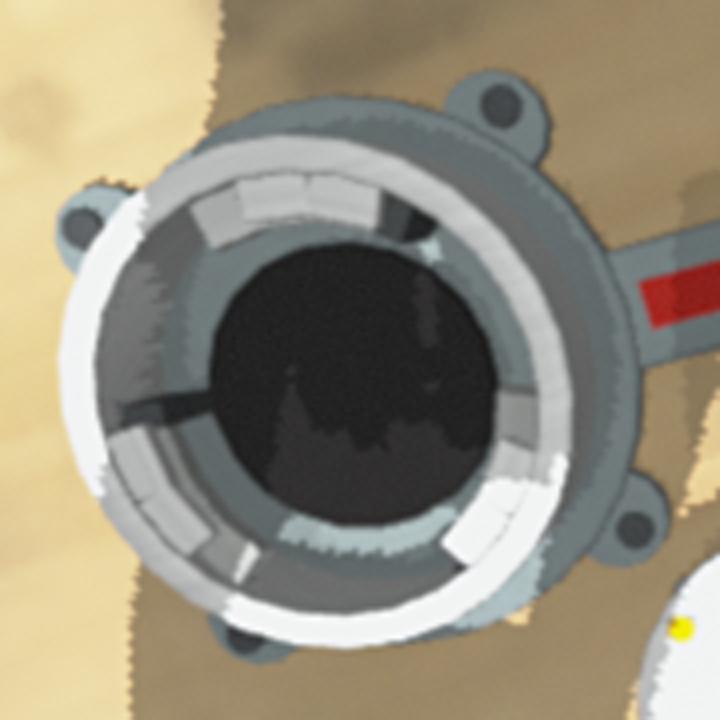

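View pics/scc.png

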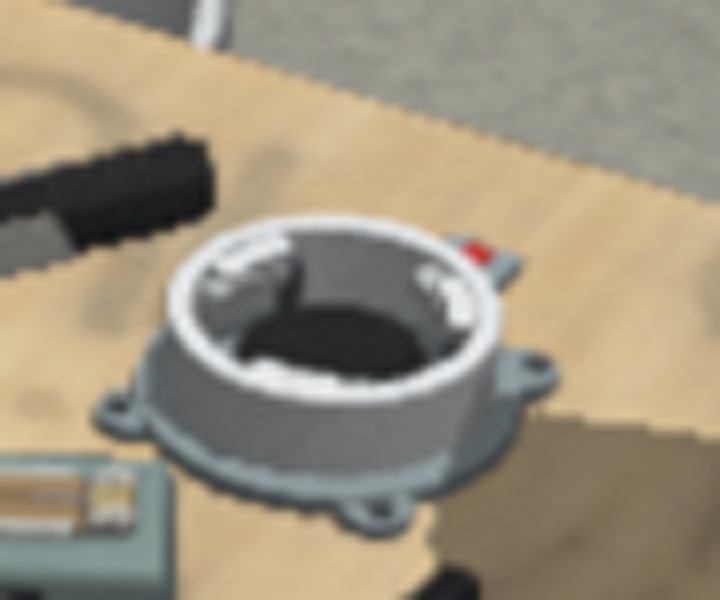

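Run:
```python
from h import *
c=np.load("top5.npy",allow_pickle=True).item(); w,s=np.load("w5.npy",allow_pickle=True)
sc=np.load("scene.npy",allow_pickle=True).item()
pw=np.array([193.75,193])-.4; pg=np.array([203.5,191.1])-.4; ps=np.array([371.3,200.9]); pt=(409.2,256.8)
print("w ring",onz(w,pw,.046,s),"w gask",onz(w,pg,.022,s),"s ring",onz(sc,ps,.046),"t ring",onz(c,pt,.046))
print(two(c,pt,w,pw,None,s),two(c,pt,sc,ps))
st(); to(.4543,-.194,.044,-109.5)
```

```text
w ring [ 0.55510172 -0.10796973  0.046     ] w gask [ 0.5537241  -0.10846413  0.022     ] s ring [ 0.54919264 -0.10518926  0.046     ] t ring [ 0.55110925 -0.10553172  0.046     ]
(array([ 0.55316928, -0.10634273,  0.04140888]), np.float64(0.0038647731970153586)) (array([ 0.55047438, -0.10611835,  0.044898  ]), np.float64(0.0015203651376695982))
t 7.67 pos [ 0.4818 -0.2042  0.1985] jawang -108.95 ydir [ 0.001 -0.001 -1.   ] F [-0.   0.7  0.5] w 0.0602 q [-31.  16.  98.  -0.  67.  78.]
shift [0.0296, 0.1544, -0.0008] turn [-0.02, 0.55, -0.08] rows>= 3.8
```

Request:
move_arm:
  increments:
    - [0.015,0.03,-0.001,0,0.5,0,0.06]
    - [0.03,0.06,-0.001,0,0.5,0,0.06]
    - [0.03,0.09,-0.001,0,0.5,0,0.06]
    - [0.03,0.12,-0.001,0,0.5,0,0.06]
    - [0.03,0.145,-0.001,0,0.5,0,0.06]
    - [0.03,0.154,-0.001,0,0.5,0,0.06]
    - [0.03,0.154,-0.001,0,0.5,0,0.04]
    - [0.03,0.154,-0.001,0,0.5,0,0.02]
    - [0.03,0.154,-0.001,0,0.5,0,0.01]
    - [0.03,0.154,-0.001,0,0.5,0,0.01]
    - [0.03,0.154,-0.001,0,0.5,0,0.01]
    - [0.03,0.154,-0.001,0,0.5,0,0.01]
    - [0.03,0.154,-0.001,0,0.5,0,0.01]

```text
time: 8.75
position: [0.4541, -0.1937, 0.0446]
ee_rot: [-0.351, -2.037, 2.039]
ft_force: [-0.1, -1.6, 2.2]
width: 0.017
```

Run:
```python
from h import *
s=st(); c=cams.capture("top"); crop(c["frame"],330,220,150,125,4,"pics/t6.png")
np.save("top6.npy",c,allow_pickle=True)
w=cams.capture("wrist"); cv2.imwrite("pics/w6.png",w["frame"][:,:,::-1])
```

```text
t 8.75 pos [ 0.4541 -0.1937  0.0446] jawang -109.45 ydir [ 0.001 -0.001 -1.   ] F [-0.1 -1.6  2.2] w 0.017 q [-31.  26. 110.  -0.  44.  78.]
```

View pics/t6.png

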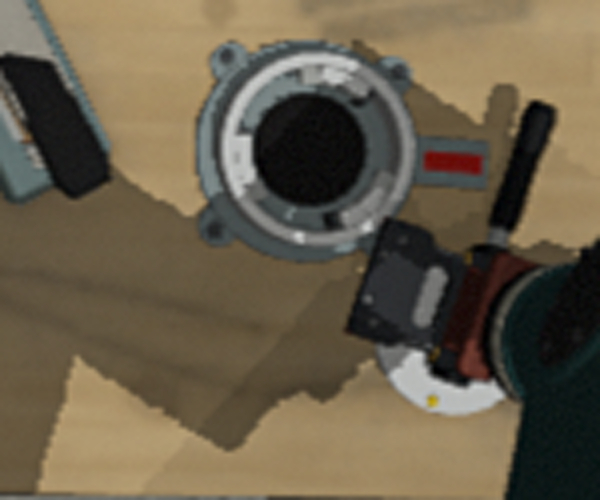

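View pics/w6.png

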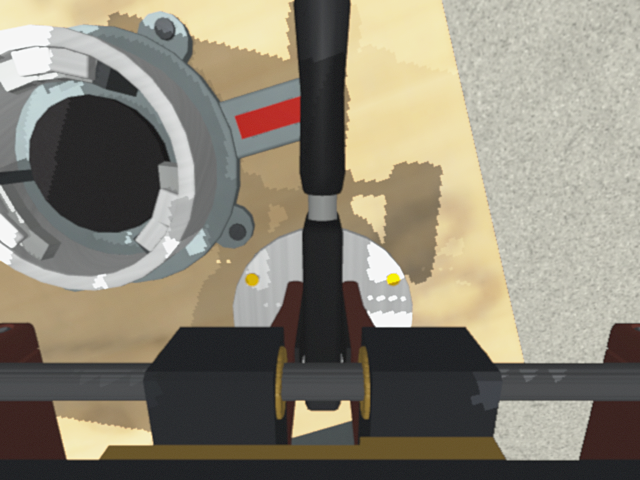

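Run:
```python
from h import *
s=st(); w=cams.capture("wrist"); c=np.load("top6.npy",allow_pickle=True).item()
def blobs(f,lo,hi,box,mina=2):
    x,y,ww,h=box; sc=4
    im=cv2.resize(f[y:y+h,x:x+ww],None,fx=sc,fy=sc,interpolation=cv2.INTER_CUBIC)
    m=cv2.inRange(cv2.cvtColor(im,cv2.COLOR_RGB2HSV),lo,hi)
    n,l,st,ce=cv2.connectedComponentsWithStats(m)
    return [(ce[i]/sc-0.375+np.array([x,y]),st[i,4]/sc**2) for i in range(1,n) if st[i,4]>=mina*sc*sc]
D=[onz(w,p,.038,s) for p,a in sorted(blobs(w["frame"],(22,120,100),(35,255,255),(235,260,180,40),8),key=lambda q:q[0][0])]
print(D); v=D[0]-D[1]; print(np.linalg.norm(v)); a=np.arctan2(v[1],v[0])-np.pi/2; h=np.array([np.cos(a),np.sin(a),0]); m=(D[0]+D[1])/2-.0206*h
print("handle ang",np.degrees(a),"centre",m,"s along",(s["position"]-m)@h)
for p,a in blobs(c["frame"],(22,120,100),(35,255,255),(415,280,60,50),1): print(p,onz(c,p,.038))
```

```text
t 8.85 pos [ 0.4541 -0.1937  0.0446] jawang -109.46 ydir [ 0.001 -0.001 -1.   ] F [-0.4 -1.2  6.1] w 0.0164 q [-31.  26. 110.  -0.  44.  78.]
[array([ 0.47565663, -0.16280557,  0.038     ]), array([ 0.45212158, -0.22989668,  0.038     ])]
0.07109933402756376
handle ang -19.330484078198527 centre [ 0.44445043 -0.18953219  0.038     ] s along 0.010530334567162259
[437.61525974 319.79383117] [ 0.40390435 -0.17527401  0.038     ]
```

Request:
move_arm:
  increments:
    - [0,-0.01,0,0,0,0,0.01]
    - [0,-0.03,0,0,0,0,0.01]
    - [0,-0.055,0,0,0,0,0.01]
    - [0,-0.075,0,0,0,0,0.01]
    - [0,-0.08,0,0,0,0,0.01]
    - [0,-0.08,0,0,0,0,0.01]

```text
time: 9.4
position: [0.4545, -0.1938, 0.1254]
ee_rot: [-0.353, -2.037, 2.039]
ft_force: [-0.1, 0.5, -2.7]
width: 0.0158
```

Run:
```python
from h import *
s=st(); to(.563,-.1105,.125,-109.4)
```

```text
t 9.4 pos [ 0.4545 -0.1938  0.1254] jawang -109.46 ydir [ 0.003 -0.002 -1.   ] F [-0.1  0.5 -2.7] w 0.0158 q [-31.  19. 106.   0.  55.  78.]
shift [-0.0745, 0.0005, -0.1147] turn [-0.03, -0.06, -0.18] rows>= 3.3
```

Request:
move_arm:
  increments:
    - [-0.015,0,-0.023,0,0,0,0.01]
    - [-0.03,0,-0.046,0,0,0,0.01]
    - [-0.045,0,-0.069,0,0,0,0.01]
    - [-0.06,0,-0.092,0,0,0,0.01]
    - [-0.07,0,-0.108,0,0,0,0.01]
    - [-0.0745,0,-0.1147,0,0,0,0.01]
    - [-0.0745,0,-0.1147,0,0,0,0.01]
    - [-0.0745,0,-0.1147,0,0,0,0.01]

```text
time: 10.07
position: [0.5606, -0.1098, 0.1226]
ee_rot: [-0.345, -2.036, 2.036]
ft_force: [-0.7, -0.6, -3.0]
width: 0.0159
```

Run:
```python
from h import *
s=st(); w=cams.capture("wrist"); cv2.imwrite("pics/w7.png",w["frame"][:,:,::-1])
c=cams.capture("scene"); crop(c["frame"],300,120,150,130,4.5,"pics/s7.png")
np.save("s7.npy",[c,s],allow_pickle=True)
c=cams.capture("top"); crop(c["frame"],350,180,130,120,5,"pics/t7.png")
```

```text
t 10.07 pos [ 0.5606 -0.1098  0.1226] jawang -109.41 ydir [-0.003  0.    -1.   ] F [-0.7 -0.6 -3. ] w 0.0159 q [-18.  25.  96.  -0.  59.  91.]
```

View pics/w7.png

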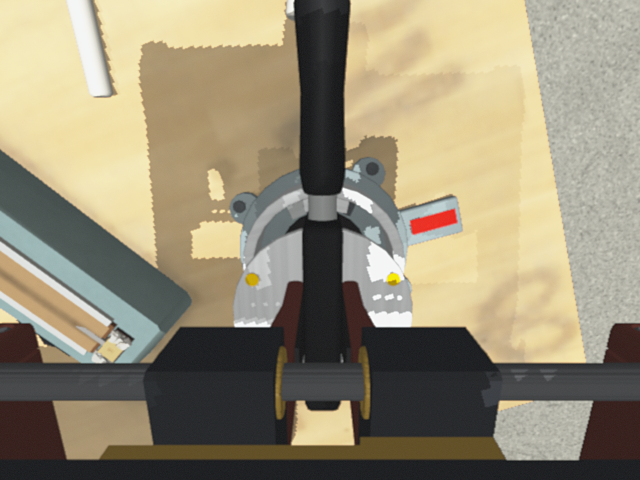

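View pics/s7.png

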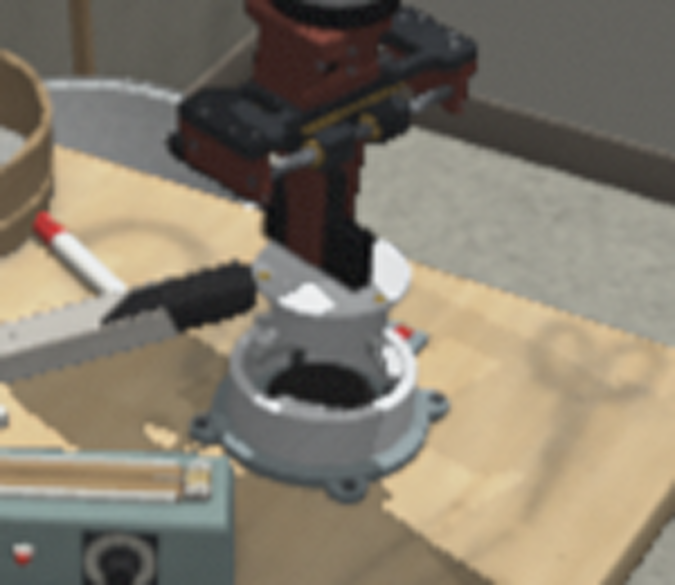

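View pics/t7.png

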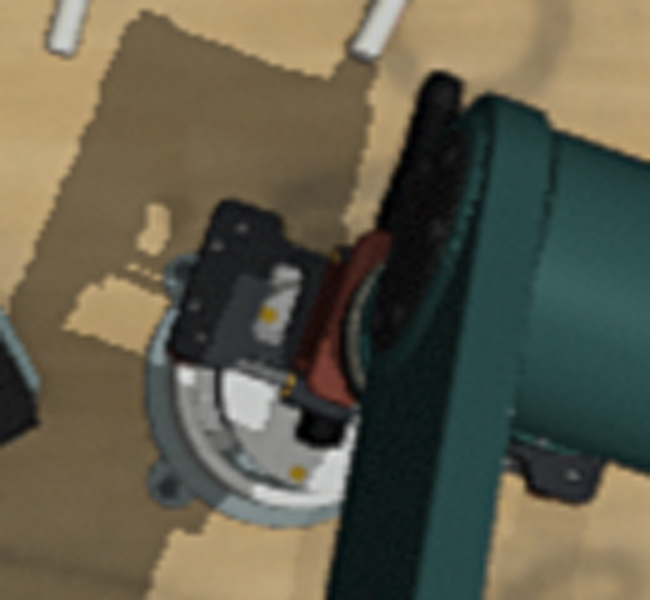

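Run:
```python
from h import *
s=st(); c=cams.capture("top"); f=c["frame"]
x,y,ww,h=395,230,30,55; sc=4
im=cv2.resize(f[y:y+h,x:x+ww],None,fx=sc,fy=sc,interpolation=cv2.INTER_CUBIC)
m=cv2.inRange(cv2.cvtColor(im,cv2.COLOR_RGB2HSV),(20,140,90),(35,255,255))
n,l,q,ce=cv2.connectedComponentsWithStats(m)
z=.038+s["position"][2]-.0446
P=[]
for i in range(1,n):
    if q[i,4]>12:
        p=ce[i]/sc-.375+[x,y]; X=onz(c,p,z); P.append(X); print(p,q[i,4]/16,X.round(4))
a=np.radians(-19.4)
u=lambda d:.0412*np.array([np.cos(a+np.radians(d)),np.sin(a+np.radians(d)),0])
print([ (X-u(60)).round(4) for X in P],[ (X-u(180)).round(4) for X in P])
print("from tcp", s["position"]-.011*np.array([np.cos(a),np.sin(a),0]))
```

```text
t 10.22 pos [ 0.5605 -0.1106  0.1234] jawang -109.51 ydir [-0.002  0.    -1.   ] F [ 0.1 -0.5 -2.1] w 0.0159 q [-18.  24.  96.  -0.  59.  91.]
[403.07561728 242.36882716] 5.0625 [ 0.5808 -0.0778  0.1168]
[407.76785714 256.01785714] 1.3125 [ 0.5508 -0.0885  0.1168]
[409.         274.09722222] 4.5 [ 0.5109 -0.0914  0.1168]
[array([ 0.5496, -0.1047,  0.1168]), array([ 0.5195, -0.1153,  0.1168]), array([ 0.4797, -0.1182,  0.1168])] [array([ 0.6197, -0.0915,  0.1168]), array([ 0.5897, -0.1021,  0.1168]), array([ 0.5498, -0.1051,  0.1168])]
from tcp [ 0.55016969 -0.10694836  0.12336021]
```

Request:
move_arm:
  increments:
    - [-0.002,0,-0.0005,0,0,0,0.01]
    - [-0.002,0.01,-0.0005,0,0,0,0.01]
    - [-0.002,0.02,-0.0005,0,0,0,0.01]
    - [-0.002,0.03,-0.0005,0,0,0,0.01]
    - [-0.002,0.036,-0.0005,0,0,0,0.01]
    - [-0.002,0.04,-0.0005,0,0,0,0.01]
    - [-0.002,0.04,-0.0005,0,0,0,0.01]

```text
time: 10.85
position: [0.5631, -0.1098, 0.0823]
ee_rot: [-0.346, -2.036, 2.036]
ft_force: [-0.1, -0.8, -3.5]
width: 0.0158
```

Run:
```python
from h import *
s=st(); c=cams.capture("scene"); crop(c["frame"],300,120,150,130,4.5,"pics/s8.png")
```

```text
t 10.85 pos [ 0.5631 -0.1098  0.0823] jawang -109.46 ydir [-0.003  0.001 -1.   ] F [-0.1 -0.8 -3.5] w 0.0158 q [-18.  28.  98.   0.  54.  92.]
```

View pics/s8.png

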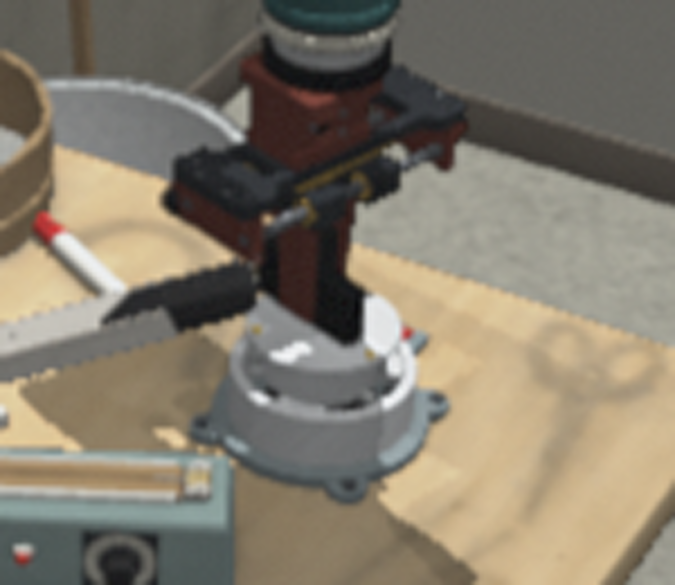

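Request:
move_arm:
  increments:
    - [0,0.004,0,0,0,0,0.01]
    - [0,0.008,0,0,0,0,0.01]
    - [0,0.011,0,0,0,0,0.01]
    - [0,0.013,0,0,0,0,0.01]
    - [0,0.013,0,0,0,0,0.01]

```text
time: 11.32
position: [0.5638, -0.1101, 0.0704]
ee_rot: [-0.349, -2.037, 2.037]
ft_force: [-1.1, 0.2, -2.1]
width: 0.0161
```

Request:
move_arm:
  increments:
    - [0,0.002,0,0,0,0,0.01]
    - [0,0.004,0,0,0,0,0.01]
    - [0,0.005,0,0,0,0,0.01]
    - [0,0.005,0,0,0,0,0.01]

```text
time: 11.65
position: [0.5644, -0.1102, 0.0662]
ee_rot: [-0.35, -2.037, 2.037]
ft_force: [-1.3, 0.4, 3.3]
width: 0.016
```

Run:
```python
from h import *
s=st(); c=cams.capture("scene"); crop(c["frame"],300,120,150,130,4.5,"pics/s9.png")
c=cams.capture("top"); crop(c["frame"],350,180,130,120,5,"pics/t9.png")
```

```text
t 11.65 pos [ 0.5644 -0.1102  0.0662] jawang -109.46 ydir [ 0. -0. -1.] F [-1.3  0.4  3.3] w 0.016 q [-18.  29.  99.   0.  52.  92.]
```

View pics/s9.png

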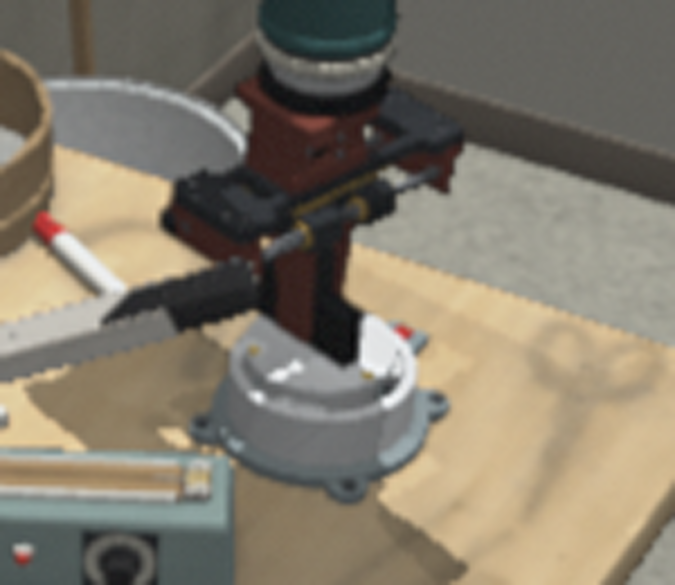

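Request:
move_arm:
  increments:
    - [0,0,0,0,0,0,0.03]
    - [0,0,0,0,0,0,0.04]
    - [0,0,0,0,0,0,0.04]
    - [0,-0.002,0,0,0,0,0.04]
    - [-0.025,-0.002,0,0,0,0,0.04]
    - [-0.05,-0.002,0,0,0,0,0.04]
    - [-0.075,-0.002,0,0,0,0,0.04]
    - [-0.09,-0.002,0,0,0,0,0.04]
    - [-0.098,-0.002,0,0,0,0,0.04]
    - [-0.098,-0.002,0,0,0,0,0.04]
    - [-0.098,-0.002,0,0,0,0,0.04]

```text
time: 12.67
position: [0.6557, -0.1425, 0.0675]
ee_rot: [-0.348, -2.037, 2.036]
ft_force: [-0.2, 0.1, 0.4]
width: 0.0404
```

Run:
```python
from h import *
s=st(); c=cams.capture("scene"); crop(c["frame"],300,120,150,130,4.5,"pics/s10.png")
w=cams.capture("wrist"); cv2.imwrite("pics/w10.png",w["frame"][:,:,::-1])
C=np.array([.5535,-.1065]); p=np.array(s["position"][:2])-C
print("r",np.hypot(*p),"ang",np.degrees(np.arctan2(p[1],p[0])))
```

```text
t 12.67 pos [ 0.6557 -0.1425  0.0675] jawang -109.46 ydir [-0.001  0.001 -1.   ] F [-0.2  0.1  0.4] w 0.0404 q [-18.  35.  85.   0.  59.  91.]
r 0.10835223249239018 ang -19.418216639000953
```

View pics/s10.png

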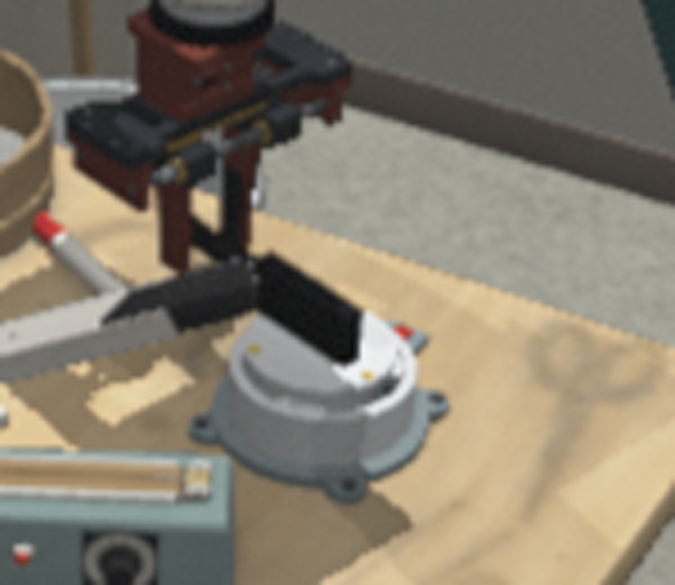

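View pics/w10.png

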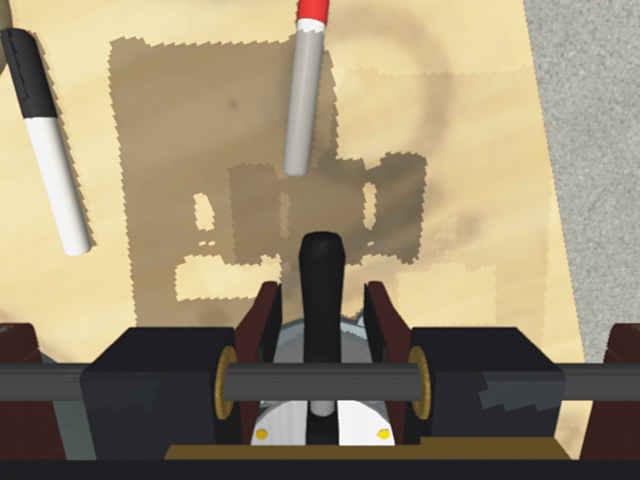

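Request:
move_arm:
  increments:
    - [0,0,0,0,0,0,0.03]
    - [0,0,0,0,0,0,0.024]
    - [0.0003,0,0.0075,0,4,0,0.024]
    - [0.0011,0,0.015,0,8,0,0.024]
    - [0.0024,0,0.0225,0,12,0,0.024]
    - [0.0042,0,0.0298,0,16,0,0.024]
    - [0.0065,0,0.0369,0,20,0,0.024]
    - [0.0093,0,0.0439,0,24,0,0.024]
    - [0.0126,0,0.0507,0,28,0,0.024]
    - [0.0126,0,0.0507,0,28,0,0.024]

```text
time: 13.6
position: [0.6264, -0.187, 0.0679]
ee_rot: [-0.763, -1.729, 1.73]
ft_force: [-0.2, 0.1, -0.3]
width: 0.0241
```

Run:
```python
from h import *
s=st(); c=cams.capture("scene"); crop(c["frame"],300,120,150,130,4.5,"pics/s11.png")
C=np.array([.5535,-.1065]); p=np.array(s["position"][:2])-C
print("r",np.hypot(*p),"ang",np.degrees(np.arctan2(p[1],p[0])))
```

```text
t 13.6 pos [ 0.6264 -0.187   0.0679] jawang -137.65 ydir [-0.001  0.    -1.   ] F [-0.2  0.1 -0.3] w 0.0241 q [-23.  34.  88.  -0.  58. 115.]
r 0.10863873179130579 ang -47.83940456804866
```

View pics/s11.png

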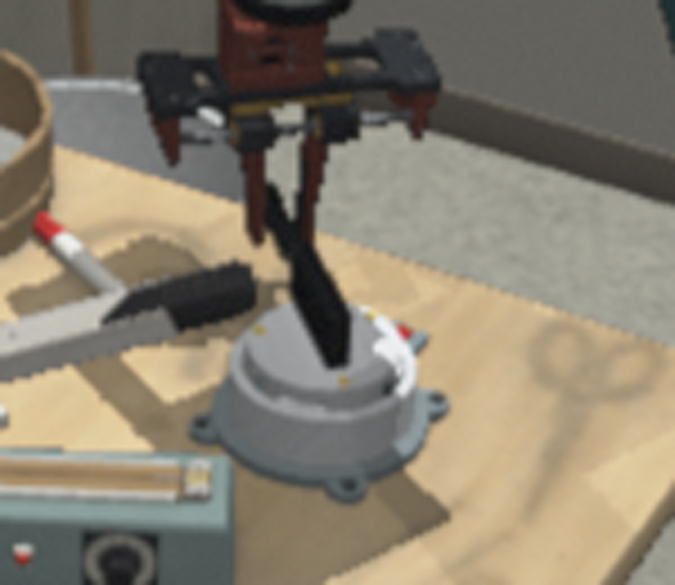

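Request:
move_arm:
  increments:
    - [0.0003,0,0.0075,0,4,0,0.024]
    - [0.0011,0,0.015,0,8,0,0.024]
    - [0.0024,0,0.0225,0,12,0,0.024]
    - [0.0042,0,0.0298,0,16,0,0.024]
    - [0.0065,0,0.0369,0,20,0,0.024]
    - [0.0093,0,0.0439,0,24,0,0.024]
    - [0.0126,0,0.0507,0,28,0,0.024]
    - [0.0164,0,0.0572,0,32,0,0.024]
    - [0.0206,0,0.0635,0,36,0,0.024]
    - [0.0206,0,0.0635,0,36,0,0.024]
    - [0.0206,0,0.0635,0,36,0,0.024]

```text
time: 14.57
position: [0.567, -0.2138, 0.068]
ee_rot: [-1.151, -1.295, 1.295]
ft_force: [-0.4, 0.3, 0.2]
width: 0.0245
```

Run:
```python
from h import *
s=st(); c=cams.capture("scene"); crop(c["frame"],300,120,150,130,4.5,"pics/s12.png")
w=cams.capture("wrist"); cv2.imwrite("pics/w12.png",w["frame"][:,:,::-1])
C=np.array([.5535,-.1065]); p=np.array(s["position"][:2])-C
print("r",np.hypot(*p),"ang",np.degrees(np.arctan2(p[1],p[0])))
```

```text
t 14.57 pos [ 0.567  -0.2138  0.068 ] jawang -173.26 ydir [-0.  0. -1.] F [-0.4  0.3  0.2] w 0.0245 q [-27.  31.  94.   0.  55. 146.]
r 0.10812298979099086 ang -82.84963557603143
```

View pics/w12.png

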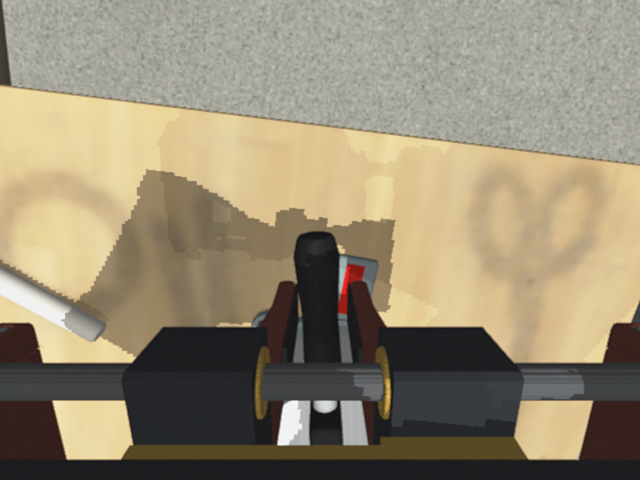

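Request:
move_arm:
  increments:
    - [0.0001,0,0.0057,0,3,0,0.024]
    - [0.0006,0,0.0113,0,6,0,0.024]
    - [0.0013,0,0.0169,0,9,0,0.024]
    - [0.0024,0,0.0225,0,12,0,0.024]
    - [0.0024,0,0.0225,0,12,0,0.024]

```text
time: 15.08
position: [0.5454, -0.2148, 0.0683]
ee_rot: [-1.255, -1.14, 1.138]
ft_force: [1.3, -0.5, 0.4]
width: 0.0239
```

Run:
```python
from h import *
s=st(); c=cams.capture("top"); crop(c["frame"],380,220,100,80,7,"pics/t13.png")
C=np.array([.5535,-.1065]); p=np.array(s["position"][:2])-C
print("r",np.hypot(*p),"ang",np.degrees(np.arctan2(p[1],p[0])))
w=cams.capture("wrist"); cv2.imwrite("pics/w13.png",w["frame"][:,:,::-1])
```

```text
t 15.08 pos [ 0.5454 -0.2148  0.0683] jawang 174.53 ydir [ 0.002 -0.001 -1.   ] F [ 1.3 -0.5  0.4] w 0.0239 q [-28.  29.  97.   0.  53. 157.]
r 0.10857667590216649 ang -94.30308936303524
```

View pics/w13.png

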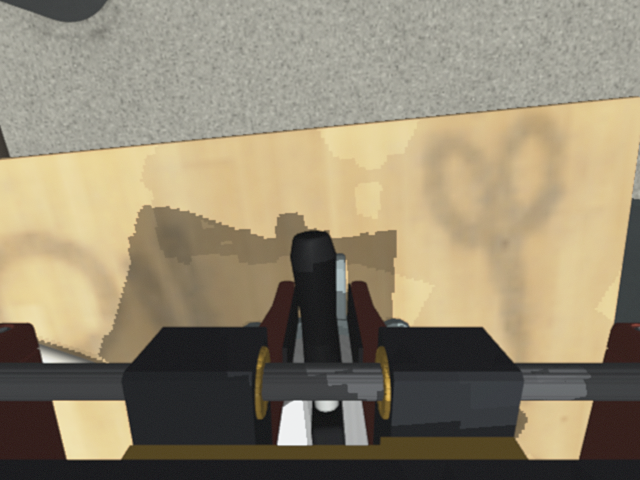

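View pics/t13.png

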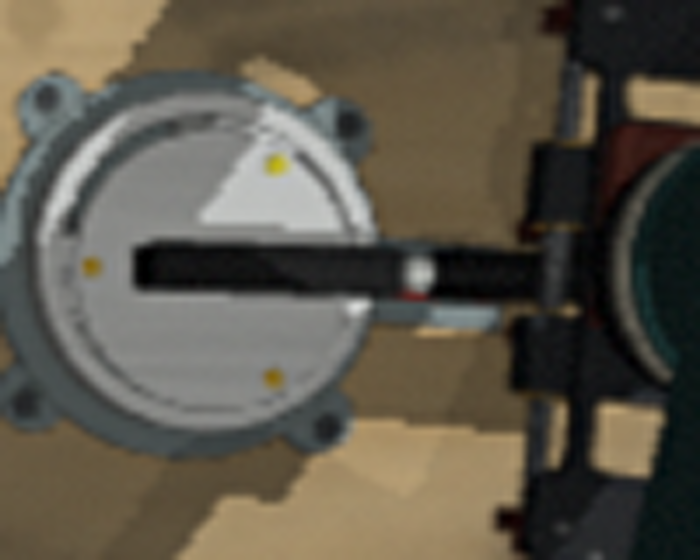

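Request:
move_arm:
  increments:
    - [0,0,0.0038,0,2,0,0.024]
    - [0.0003,0,0.0057,0,3,0,0.024]
    - [0.0003,0,0.0075,0,4,0,0.024]
    - [0.0003,0,0.0075,0,4,0,0.024]

```text
time: 15.52
position: [0.5422, -0.2144, 0.0689]
ee_rot: [-1.29, -1.093, 1.084]
ft_force: [12.5, 1.4, -4.9]
width: 0.0239
```

```bash
cat > dots.py <<'E'
from h import *
s=st(); c=cams.capture("top"); f=c["frame"]
x,y,ww,h=385,230,45,60; sc=4
im=cv2.resize(f[y:y+h,x:x+ww],None,fx=sc,fy=sc,interpolation=cv2.INTER_CUBIC)
m=cv2.inRange(cv2.cvtColor(im,cv2.COLOR_RGB2HSV),(20,140,90),(35,255,255))
n,l,q,ce=cv2.connectedComponentsWithStats(m); P=[]
for i in range(1,n):
    if q[i,4]>16:
        p=ce[i]/sc-.375+[x,y]; X=onz(c,p,.057); P.append(X); print(p.round(1),q[i,4]/16,X.round(4))
P=np.array(P)
if len(P)==3:
    C=P.mean(0); b=P[np.argmax(P[:,1])]; d=C-b
    f_=P[np.argsort(P[:,1])[:2]]; v=f_[np.argmax(f_[:,0])]-f_[np.argmin(f_[:,0])]
    print("centre",C,"ang rear",np.degrees(np.arctan2(d[1],d[0])),"ang pair",np.degrees(np.arctan2(v[1],v[0]))-180+0)
    a=np.arctan2(d[1],d[0]); print("handle_end est",C[:2]+.14*np.array([np.cos(a),np.sin(a)]))
E
python3 dots.py
```

```text
t 15.52 pos [ 0.5422 -0.2144  0.0689] jawang 170.58 ydir [ 0.009 -0.002 -1.   ] F [12.5  1.4 -4.9] w 0.0239 q [-28.  29.  98.   0.  52. 161.]
[419.6 243.2] 4.0 [ 0.583  -0.1275  0.057 ]
[392.7 257. ] 3.4375 [ 0.5497 -0.0647  0.057 ]
[418.2 273.8] 3.9375 [ 0.5116 -0.1248  0.057 ]
centre [ 0.54811547 -0.10565567  0.057     ] ang rear -92.20936612345594 ang pair -182.2348233928539
handle_end est [ 0.54271831 -0.2455516 ]
```

Request:
move_arm:
  increments:
    - [0,0,0.002,0,1,0,0.024]
    - [0,0,0.004,0,1,0,0.024]
    - [0,0,0.004,0,1,0,0.024]

```text
time: 15.82
position: [0.5413, -0.2141, 0.0693]
ee_rot: [-1.302, -1.084, 1.069]
ft_force: [19.3, 2.6, -8.8]
width: 0.0243
```

```bash
python3 dots.py
```

```text
t 15.82 pos [ 0.5413 -0.2141  0.0693] jawang 169.62 ydir [ 0.015 -0.003 -1.   ] F [19.3  2.6 -8.8] w 0.0243 q [-29.  29.  98.   0.  52. 162.]
[419.7 243.4] 3.9375 [ 0.5825 -0.1278  0.057 ]
[392.7 256.9] 3.5625 [ 0.5499 -0.0647  0.057 ]
[418.  273.8] 3.125 [ 0.5116 -0.1241  0.057 ]
centre [ 0.5480086  -0.10553218  0.057     ] ang rear -92.65067452070589 ang pair -182.98448017557715
handle_end est [ 0.54153409 -0.24538239]
```

Request:
move_arm:
  increments:
    - [0,0,-0.006,0,-2,0,0.03]
    - [0,0,-0.009,0,-3,0,0.05]
    - [0,0,-0.009,0,-3,0,0.05]
    - [0,-0.03,-0.009,0,-3,0,0.05]
    - [0,-0.07,-0.009,0,-3,0,0.05]
    - [0,-0.11,-0.009,0,-3,0,0.05]
    - [0,-0.15,-0.009,0,-10,0,0.05]
    - [0,-0.17,-0.009,0,-17,0,0.05]
    - [0,-0.17,-0.009,0,-24,0,0.05]
    - [0,-0.17,-0.009,0,-31,0,0.05]
    - [0,-0.17,-0.009,0,-38,0,0.05]
    - [0,-0.17,-0.009,0,-45,0,0.05]
    - [0,-0.17,-0.009,0,-52,0,0.05]
    - [0,-0.17,-0.009,0,-59,0,0.05]
    - [0,-0.17,-0.009,0,-66,0,0.05]
    - [0,-0.17,-0.009,0,-73,0,0.05]
    - [0,-0.17,-0.009,0,-80,0,0.05]

```text
time: 17.28
position: [0.5406, -0.214, 0.2372]
ee_rot: [-0.357, -2.03, 2.029]
ft_force: [0.2, 0.2, -0.3]
width: 0.05
```

```bash
python3 dots.py
python3 - <<'E'
from h import *
c=cams.capture("scene"); crop(c["frame"],300,120,150,130,4.5,"pics/s14.png"); np.save("scene14.npy",c,allow_pickle=True)
to(.4739,.3079,.20,-8.1)
E
```

```text
t 17.28 pos [ 0.5406 -0.214   0.2372] jawang -110.11 ydir [-0.002  0.001 -1.   ] F [ 0.2  0.2 -0.3] w 0.05 q [-28.  18.  88.  -0.  74.  82.]
[419.5 243. ] 3.625 [ 0.5836 -0.1275  0.057 ]
[392.6 256.9] 3.75 [ 0.5499 -0.0645  0.057 ]
[418.4 273.5] 3.5 [ 0.5124 -0.1252  0.057 ]
centre [ 0.54860061 -0.10569854  0.057     ] ang rear -91.79454628208342 ang pair -181.85332273888113
handle_end est [ 0.54421642 -0.24562987]
shift [0.2444, 0.0379, -0.4659] turn [0.12, -102.29, 0.09] rows>= 14.3
```

View pics/s14.png

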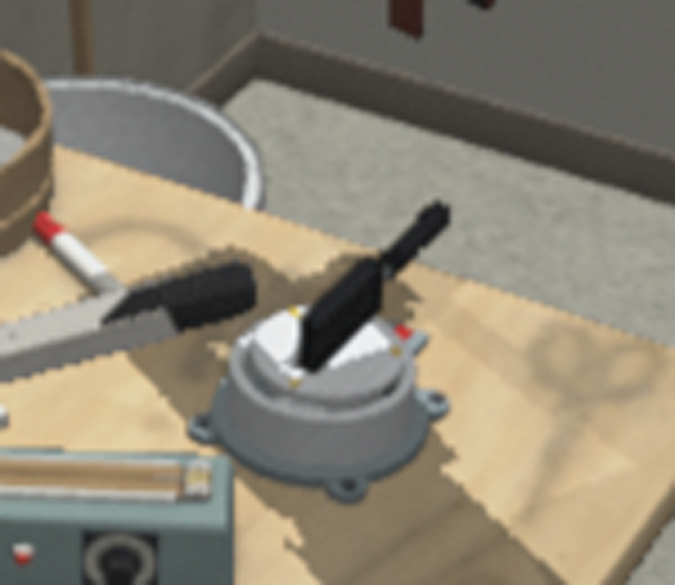

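Request:
move_arm:
  increments:
    - [0.02,-0.02,-0.04,0,-7,0,0.05]
    - [0.04,-0.03,-0.08,0,-14,0,0.05]
    - [0.06,-0.03,-0.12,0,-21,0,0.05]
    - [0.08,-0.03,-0.155,0,-28,0,0.05]
    - [0.1,-0.03,-0.19,0,-35,0,0.05]
    - [0.12,-0.03,-0.225,0,-42,0,0.05]
    - [0.14,-0.03,-0.26,0,-49,0,0.05]
    - [0.155,-0.03,-0.295,0,-56,0,0.05]
    - [0.17,-0.03,-0.33,0,-63,0,0.05]
    - [0.185,-0.03,-0.365,0,-70,0,0.05]
    - [0.2,-0.03,-0.4,0,-77,0,0.05]
    - [0.22,-0.01,-0.43,0,-84,0,0.05]
    - [0.235,0.02,-0.455,0,-91,0,0.05]
    - [0.244,0.038,-0.466,0,-98,0,0.05]
    - [0.244,0.038,-0.466,0,-102.3,0,0.05]
    - [0.244,0.038,-0.466,0,-102.3,0,0.05]
    - [0.244,0.038,-0.466,0,-102.3,0,0.05]

```text
time: 18.8
position: [0.4758, 0.3074, 0.1996]
ee_rot: [-1.137, 1.317, -1.317]
ft_force: [1.0, -0.5, -0.6]
width: 0.0499
```

Run:
```python
from h import *
s=st(); w=cams.capture("wrist"); cv2.imwrite("pics/w15.png",w["frame"][:,:,::-1])
f=w["frame"]; m=cv2.inRange(cv2.cvtColor(f,cv2.COLOR_RGB2HSV),(100,120,60),(125,255,255))
n,l,q,ce=cv2.connectedComponentsWithStats(m)
for i in range(1,n):
    if q[i,4]>60: print(ce[i].round(1),q[i],onz(w,ce[i],.018,s).round(4))
print(proj(w,[.4838,.3781,.018],s),proj(w,[.4639,.2377,.018],s))
np.save("w15.npy",[w,s],allow_pickle=True)
```

```text
t 18.8 pos [0.4758 0.3074 0.1996] jawang -8.43 ydir [-0.001 -0.001 -1.   ] F [ 1.  -0.5 -0.6] w 0.0499 q [26. 19. 92. -0. 69. 34.]
[320.6 149.4] [312 140  18  20 338] [0.4852 0.377  0.018 ]
[321.3 289.8] [314 281  16  17 238] [0.4653 0.238  0.018 ]
[318.92596604 148.46660933] [320.01422516 290.29947335]
```

View pics/w15.png

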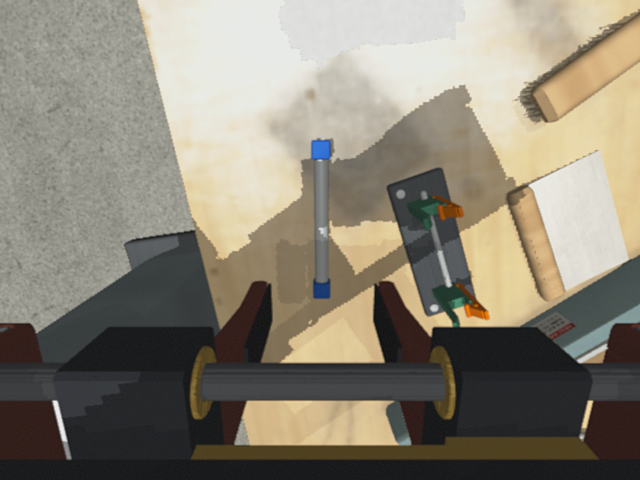

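Request:
move_arm:
  increments:
    - [0,0.04,-0.001,0,0,0,0.05]
    - [0,0.08,-0.001,0,0,0,0.05]
    - [0,0.12,-0.001,0,0,0,0.05]
    - [0,0.15,-0.001,0,0,0,0.05]
    - [0,0.17,-0.001,0,0,0,0.05]
    - [0,0.18,-0.001,0,0,0,0.05]
    - [0,0.187,-0.001,0,0,0,0.05]
    - [0,0.192,-0.001,0,0,0,0.05]
    - [0,0.194,-0.001,0,0,0,0.05]
    - [0,0.194,-0.001,0,0,0,0.05]

```text
time: 19.68
position: [0.4761, 0.308, 0.0067]
ee_rot: [-1.136, 1.313, -1.314]
ft_force: [0.2, -1.2, 0.4]
width: 0.0498
```

Run:
```python
from h import *
s=st(); w=cams.capture("wrist"); cv2.imwrite("pics/w16.png",w["frame"][:,:,::-1])
```

```text
t 19.68 pos [0.4761 0.308  0.0067] jawang -8.21 ydir [ 0.002  0.001 -1.   ] F [ 0.2 -1.2  0.4] w 0.0498 q [ 26.  34. 102.   0.  44.  34.]
```

View pics/w16.png

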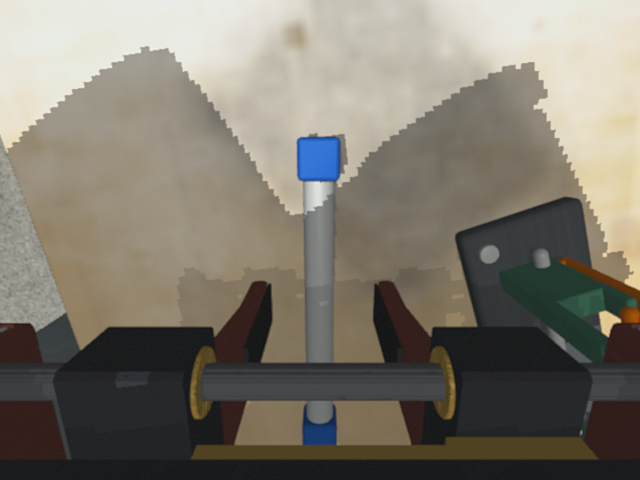

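Request:
move_arm:
  increments:
    - [0,0.0025,0,0,0,0,0.035]
    - [0,0.0025,0,0,0,0,0.02]
    - [0,0.0025,0,0,0,0,0.008]
    - [0,0.0025,0,0,0,0,0.008]
    - [0,0.0025,0,0,0,0,0.008]
    - [0,0.0025,0,0,0,0,0.008]
    - [0,0.0025,0,0,0,0,0.008]
    - [0,0.0025,0,0,0,0,0.008]

```text
time: 20.4
position: [0.4753, 0.3078, 0.0036]
ee_rot: [-1.138, 1.313, -1.313]
ft_force: [-0.2, -0.9, 3.3]
width: 0.0133
```

Run:
```python
from h import *
s=st()
# clip geometry from saved images
c=np.load("top.npy",allow_pickle=True).item(); w,sw=np.load("w15.npy",allow_pickle=True)
crop(c["frame"],210,215,85,50,9,"pics/clt.png")
crop(w["frame"],370,150,140,190,3.1,"pics/clw.png")
```

```text
t 20.4 pos [0.4753 0.3078 0.0036] jawang -8.16 ydir [ 0.  0. -1.] F [-0.2 -0.9  3.3] w 0.0133 q [ 26.  34. 102.   0.  44.  34.]
```

View pics/clt.png

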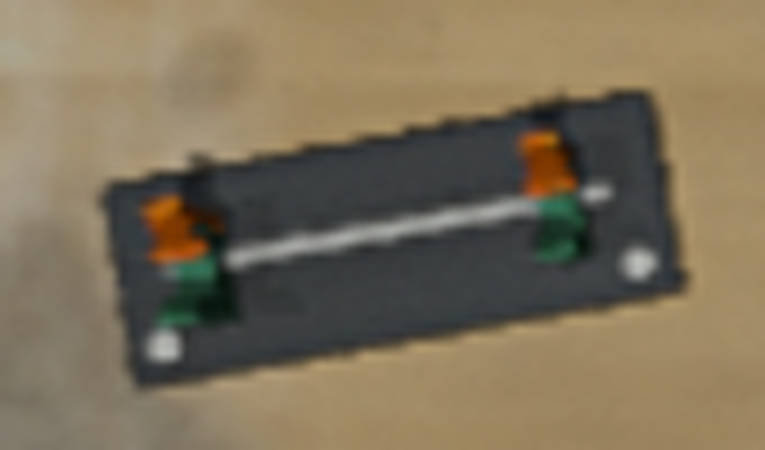

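View pics/clw.png

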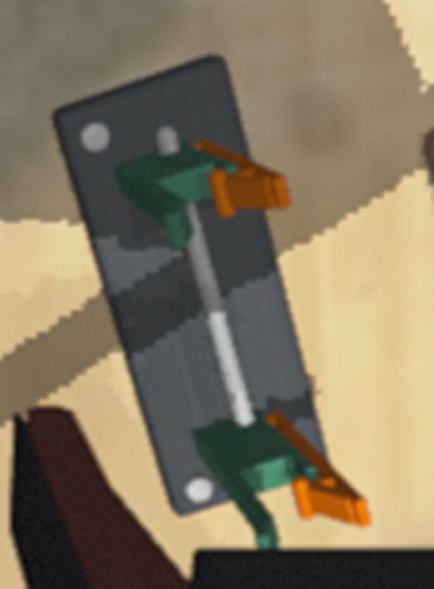

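Run:
```python
from h import *
c=np.load("top.npy",allow_pickle=True).item(); w,sw=np.load("w15.npy",allow_pickle=True); sc=np.load("scene.npy",allow_pickle=True).item()
def an(P): 
    return P
T=[onz(c,np.array(p)/9+[210,215]-.45,.012) for p in [(107,187),(652,92),(685,287),(140,383)]]
W=[onz(w,np.array(p)/3.1+[370,150]-.35,.012,sw) for p in [(55,112),(218,57),(328,455),(178,515)]]
print(np.round(T,4),np.mean(T,0)); print(np.round(W,4),np.mean(W,0))
for P in (T,W):
    P=np.array(P); 
    for a,b in ((1,0),(2,3)): d=P[b]-P[a]; print(np.degrees(np.arctan2(d[1],d[0])))
# screws
S=[onz(c,np.array(p)/9+[210,215]-.45,.013) for p in [(165,346),(638,264)]]
S2=[onz(w,np.array(p)/3.1+[370,150]-.35,.013,sw) for p in [(95,136),(199,489)]]
for P in (S,S2):
    d=P[0]-P[1]; print("screws",np.round(P,4),np.mean(P,0),np.degrees(np.arctan2(d[1],d[0])),np.linalg.norm(d))
# two-view: prong tips: wrist lower-left prong & top
s=st(); to(.475,.308,.15,-8.1)
```

```text
[[0.5962 0.343  0.012 ]
 [0.6244 0.1977 0.012 ]
 [0.572  0.1877 0.012 ]
 [0.5438 0.3326 0.012 ]] [0.58412716 0.26525921 0.012     ]
[[0.5442 0.3338 0.012 ]
 [0.5956 0.3433 0.012 ]
 [0.6253 0.2043 0.012 ]
 [0.5731 0.1892 0.012 ]] [0.58456844 0.26765317 0.012     ]
101.00014040457609
101.01532333401161
-169.55549531548
-163.793462219288
screws [[0.5538 0.3261 0.013 ]
 [0.578  0.2004 0.013 ]] [0.56588886 0.26324302 0.013     ] 100.87337186299845 0.12800108695121037
screws [[0.5558 0.3247 0.013 ]
 [0.5807 0.1985 0.013 ]] [0.56822107 0.26160608 0.013     ] 101.16261204271152 0.12857449646605776
t 20.4 pos [0.4753 0.3078 0.0036] jawang -8.16 ydir [ 0.  0. -1.] F [-0.2 -0.9  3.3] w 0.0133 q [ 26.  34. 102.   0.  44.  34.]
shift [-0.0002, -0.1464, -0.0003] turn [-0.01, -0.06, -0.01] rows>= 3.5
```

Request:
move_arm:
  increments:
    - [0,-0.005,0,0,0,0,0.008]
    - [0,-0.02,0,0,0,0,0.008]
    - [0,-0.05,0,0,0,0,0.008]
    - [0,-0.085,0,0,0,0,0.008]
    - [0,-0.115,0,0,0,0,0.008]
    - [0,-0.13,0,0,0,0,0.008]
    - [0,-0.13,0,0,0,0,0.008]

```text
time: 20.98
position: [0.4775, 0.3089, 0.1373]
ee_rot: [-1.131, 1.31, -1.313]
ft_force: [0.2, 0.8, -1.2]
width: 0.0132
```

Run:
```python
from h import *
s=st(); to(.5865,.2658,.133,11)
```

```text
t 20.98 pos [0.4775 0.3089 0.1373] jawang -8.16 ydir [ 0.006  0.003 -1.   ] F [ 0.2  0.8 -1.2] w 0.0132 q [26. 23. 96.  0. 60. 34.]
shift [0.0272, 0.0049, 0.1139] turn [-0.36, -19.16, -0.17] rows>= 2.8
```

Request:
move_arm:
  increments:
    - [0.005,0,0.02,0,-4,0,0.008]
    - [0.01,0,0.045,0,-8,0,0.008]
    - [0.016,0,0.07,0,-13,0,0.008]
    - [0.022,0,0.095,0,-17,0,0.008]
    - [0.026,0,0.108,0,-19.2,0,0.008]
    - [0.0275,0,0.114,0,-19.2,0,0.008]
    - [0.0275,0,0.114,0,-19.2,0,0.008]
    - [0.0275,0,0.114,0,-19.2,0,0.008]
    - [0.0275,0,0.114,0,-19.2,0,0.008]

```text
time: 21.73
position: [0.5824, 0.2645, 0.1326]
ee_rot: [-1.296, 1.068, -1.065]
ft_force: [-0.2, 0.0, -0.0]
width: 0.0131
```

Run:
```python
from h import *
c=cams.capture("scene");s=st();  crop(c["frame"],230,200,130,110,6,"pics/s17.png"); np.save("s17.npy",[c,s],allow_pickle=True)
w=cams.capture("wrist"); cv2.imwrite("pics/w17.png",w["frame"][:,:,::-1])
to(.5865,.2658,.133,11)
```

```text
t 21.78 pos [0.5825 0.2647 0.1329] jawang 11.04 ydir [-0.002 -0.    -1.   ] F [ 0.1 -0.3 -1.2] w 0.0133 q [18. 29. 87.  0. 65.  7.]
shift [-0.0003, 0.0001, 0.0039] turn [0.07, 0.06, -0.01] rows>= 0.1
```

View pics/s17.png

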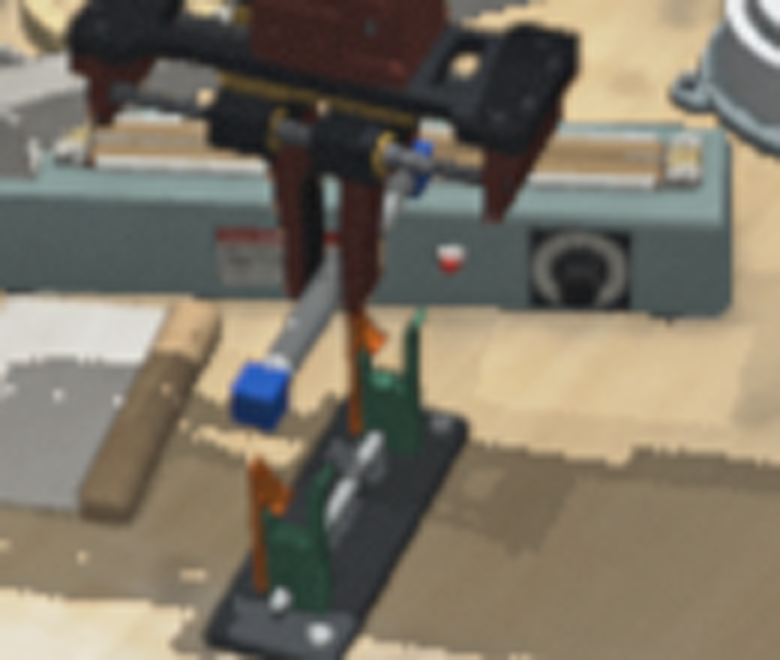

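View pics/w17.png

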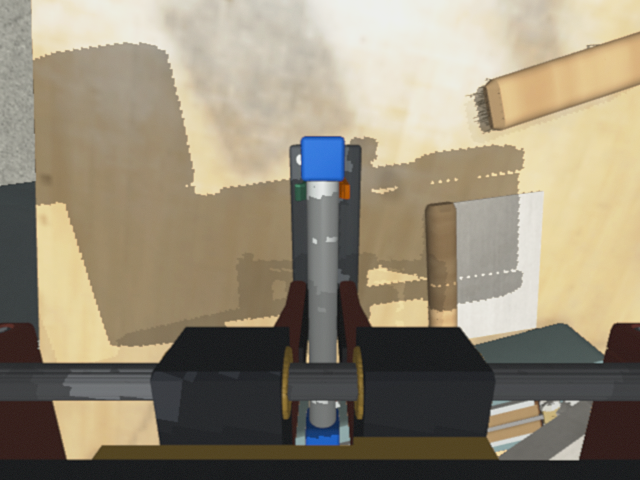

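Run:
```python
from h import *
s=st(); w=cams.capture("wrist"); crop(w["frame"],270,130,110,110,5.4,"pics/w18.png")
# where does clip frame geometry project, for centre (.585,.2655)
ex=np.array([.9816,.1908,0]);ey=np.array([-.1908,.9816,0]);o=np.array([.585,.2655,0])
for n,p in dict(prong_in=(-.008,.053,.085),prong_in2=(-.008,.043,.085),seat=(0,.048,.055),base_l=(-.0265,.07,.012),base_r=(.0265,.07,.012),rodmid=(0,.048,.075)).items():
    print(n,proj(w,o+p[0]*ex+p[1]*ey+np.array([0,0,p[2]]),s).round(1), ((proj(w,o+p[0]*ex+p[1]*ey+np.array([0,0,p[2]]),s)-[270,130])*5.4).round(0))
```

```text
t 21.83 pos [0.5828 0.2648 0.1331] jawang 11.06 ydir [-0.001 -0.    -1.   ] F [ 0.4 -1.  -0.3] w 0.0133 q [18. 29. 87.  0. 65.  7.]
prong_in [311. 183.] [222. 286.]
prong_in2 [311.2 200.2] [222. 379.]
seat [324.5 185.8] [294. 302.]
base_l [289.7 150.4] [106. 110.]
base_r [359.  150.6] [480. 111.]
rodmid [324.7 189.6] [295. 322.]
```

View pics/w18.png

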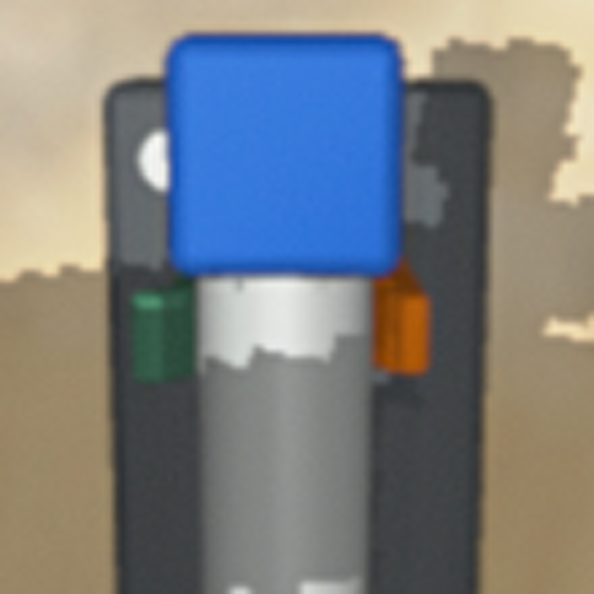

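Request:
move_arm:
  increments:
    - [0,0.01,0.0035,0,0,0,0.008]
    - [0,0.025,0.0035,0,0,0,0.008]
    - [0,0.038,0.0035,0,0,0,0.008]
    - [0,0.045,0.0035,0,0,0,0.008]
    - [0,0.05,0.0035,0,0,0,0.008]
    - [0,0.05,0.0035,0,0,0,0.008]
    - [0,0.05,0.0035,0,0,0,0.008]

```text
time: 22.47
position: [0.5876, 0.2651, 0.0833]
ee_rot: [-1.294, 1.066, -1.066]
ft_force: [0.1, 0.3, -0.7]
width: 0.0132
```

Run:
```python
from h import *
c=cams.capture("scene");s=st();  crop(c["frame"],230,200,130,110,6,"pics/s19.png")
w=cams.capture("wrist"); crop(w["frame"],250,80,150,150,4,"pics/w19.png")
```

```text
t 22.52 pos [0.588  0.2652 0.0838] jawang 11.04 ydir [ 0.001  0.    -1.   ] F [-0.2  0.4 -0.5] w 0.0133 q [18. 32. 89.  0. 59.  7.]
```

View pics/s19.png

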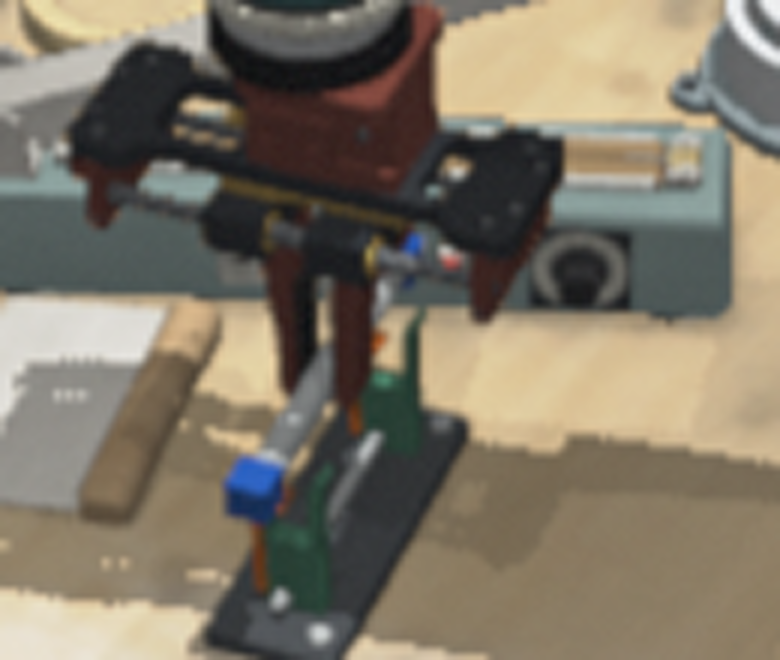

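View pics/w19.png

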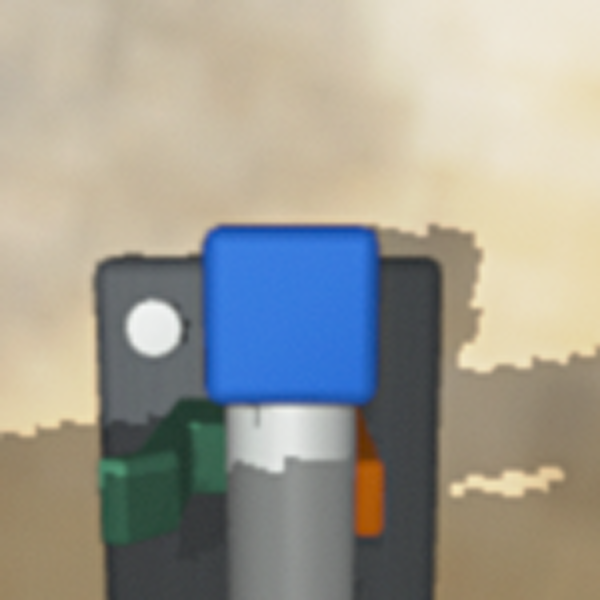

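Request:
move_arm:
  increments:
    - [0,0.003,-0.0025,0,0,0,0.008]
    - [0,0.007,-0.0025,0,0,0,0.008]
    - [0,0.011,-0.0025,0,0,0,0.008]
    - [0,0.015,-0.0025,0,0,0,0.008]
    - [0,0.015,-0.0025,0,0,0,0.008]
    - [0,0.015,-0.0025,0,0,0,0.008]

```text
time: 23.07
position: [0.584, 0.2643, 0.0681]
ee_rot: [-1.296, 1.067, -1.065]
ft_force: [-3.1, -0.1, 2.8]
width: 0.0133
```

Run:
```python
from h import *
c=cams.capture("scene");s=st();  crop(c["frame"],230,200,130,110,6,"pics/s20.png")
w=cams.capture("wrist"); crop(w["frame"],250,80,150,150,4,"pics/w20.png")
```

```text
t 23.12 pos [0.5841 0.2643 0.0681] jawang 11.04 ydir [-0.002 -0.    -1.   ] F [-2.7 -0.5  2.9] w 0.013 q [18. 33. 90.  0. 57.  7.]
```

View pics/s20.png

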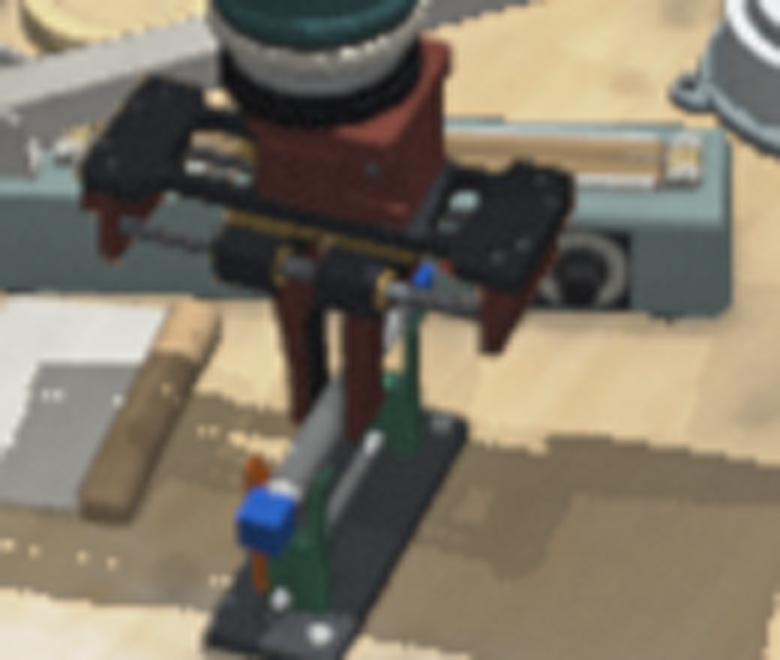

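View pics/w20.png

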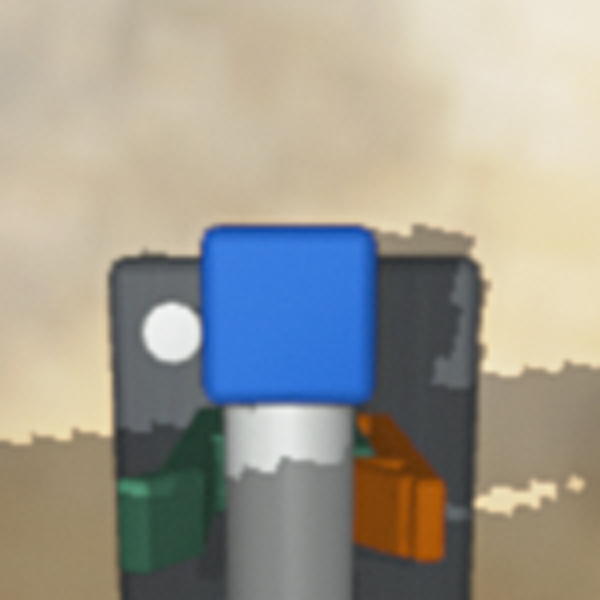

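Request:
move_arm:
  increments:
    - [0,0.003,0,0,0,0,0.008]
    - [0,0.006,0,0,0,0,0.008]
    - [0,0.009,0,0,0,0,0.008]
    - [0,0.012,0,0,0,0,0.008]
    - [0,0.014,0,0,0,0,0.008]
    - [0,0.014,0,0,0,0,0.008]

```text
time: 23.67
position: [0.5823, 0.2639, 0.054]
ee_rot: [-1.298, 1.069, -1.064]
ft_force: [-7.0, -0.6, -0.4]
width: 0.013
```

Run:
```python
from h import *
c=cams.capture("scene");s=st();  crop(c["frame"],230,200,130,110,6,"pics/s21.png")
w=cams.capture("wrist"); crop(w["frame"],250,80,150,150,4,"pics/w21.png")
```

```text
t 23.72 pos [0.5821 0.2638 0.0535] jawang 11.04 ydir [-0.005 -0.001 -1.   ] F [-6.4 -0.8 -0.9] w 0.0133 q [18. 34. 90.  0. 56.  7.]
```

View pics/w21.png

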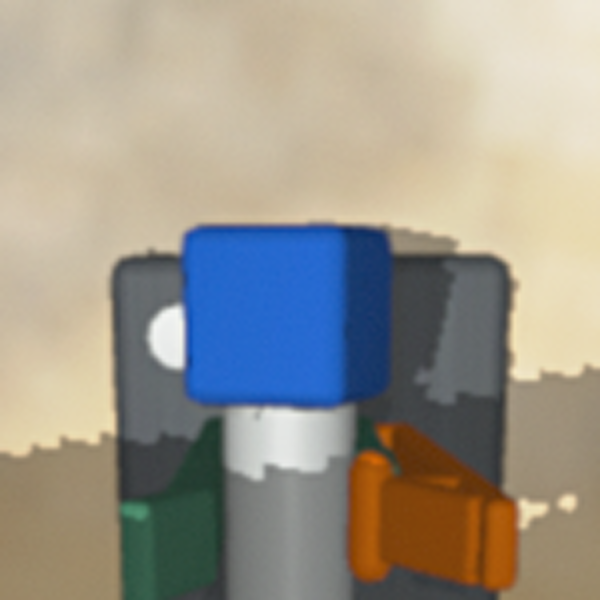

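Request:
move_arm:
  increments:
    - [0,0.0025,0,0,0,0,0.008]
    - [0,0.0045,0,0,0,0,0.008]
    - [0,0.006,0,0,0,0,0.008]
    - [0,0.006,0,0,0,0,0.008]

```text
time: 24.1
position: [0.5838, 0.2641, 0.0475]
ee_rot: [-1.296, 1.068, -1.065]
ft_force: [-4.5, -0.1, -3.4]
width: 0.0132
```

Run:
```python
from h import *
c=cams.capture("scene");s=st();  crop(c["frame"],230,200,130,110,6,"pics/s22.png")
w=cams.capture("wrist"); crop(w["frame"],250,80,150,150,4,"pics/w22.png")
```

```text
t 24.15 pos [0.5838 0.2641 0.0475] jawang 11.04 ydir [-0.003 -0.001 -1.   ] F [-5.2 -0.9 -3.2] w 0.0134 q [18. 35. 90.  0. 55.  7.]
```

View pics/w22.png

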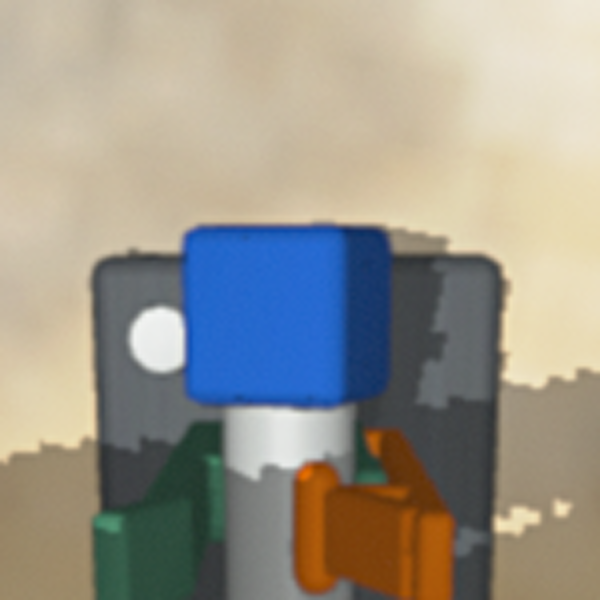

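View pics/s22.png

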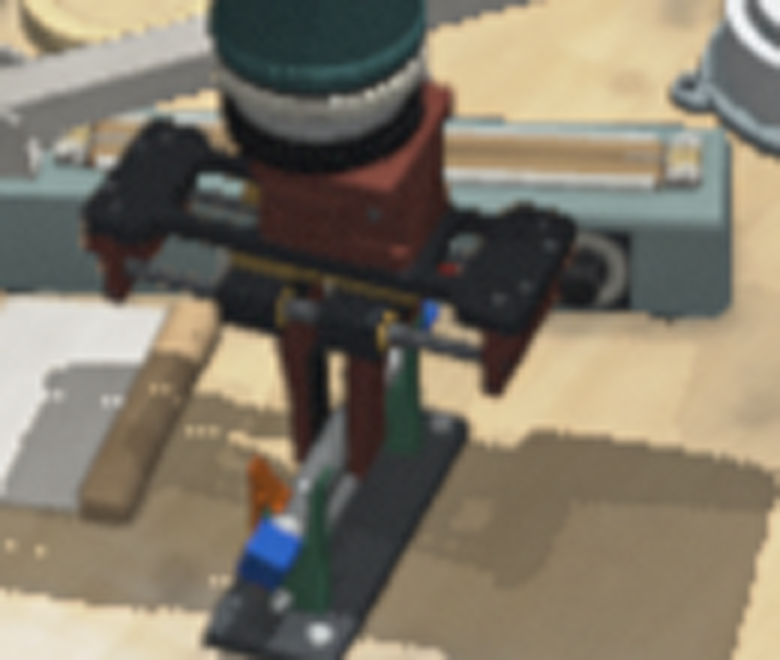

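Request:
move_arm:
  increments:
    - [0,0,0,0,0,0,0.02]
    - [0,0,0,0,0,0,0.03]
    - [0,0,0,0,0,0,0.03]
    - [0,0,0,0,0,0,0.03]
    - [0,-0.02,0,0,0,0,0.03]
    - [0,-0.05,0,0,0,0,0.03]
    - [0,-0.09,0,0,0,0,0.03]
    - [0,-0.13,0,0,0,0,0.03]
    - [0,-0.15,0,0,0,0,0.03]
    - [0,-0.15,0,0,0,0,0.03]

```text
time: 25.03
position: [0.5896, 0.266, 0.2054]
ee_rot: [-1.283, 1.059, -1.07]
ft_force: [-0.1, 0.3, 0.8]
width: 0.03
```

Run:
```python
from h import *
c=cams.capture("scene");s=st();  crop(c["frame"],230,200,130,110,6,"pics/s23.png"); np.save("s23.npy",c,allow_pickle=True)
s=telemetry.get_state(); w=cams.capture("wrist"); cv2.imwrite("pics/w23.png",w["frame"][:,:,::-1]); np.save("w23.npy",[w,s],allow_pickle=True)
```

```text
t 25.08 pos [0.588  0.2654 0.2023] jawang 11.04 ydir [ 0.008  0.003 -1.   ] F [-0.3  0.4 -1. ] w 0.0301 q [18. 25. 82.  0. 72.  7.]
```

View pics/s23.png

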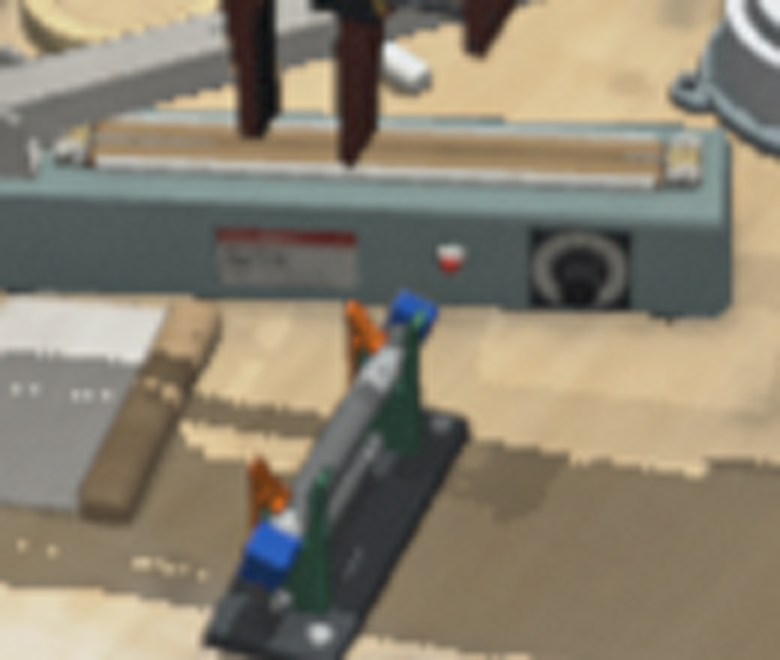

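View pics/w23.png

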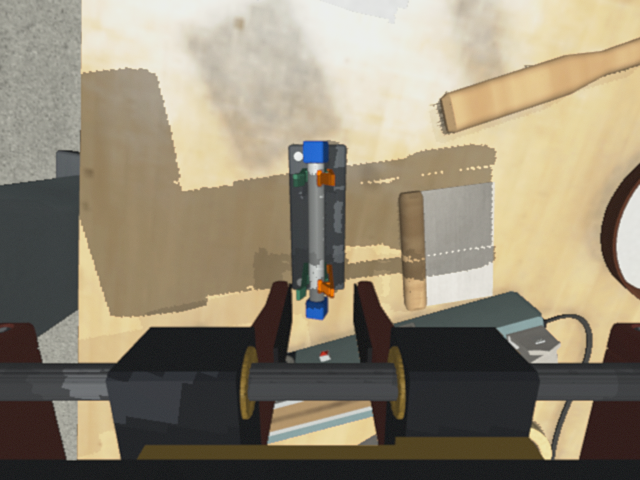

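Run:
```python
from h import *
to(.36,-.36,.30,-40)
```

```text
shift [0.5699, -0.1018, -0.3413] turn [-0.18, 51.03, -0.12] rows>= 16.1
```

Request:
move_arm:
  increments:
    - [0,-0.04,0,0,0,0,0.03]
    - [0,-0.08,0,0,0,0,0.03]
    - [0.03,-0.1,-0.02,0,3,0,0.03]
    - [0.06,-0.1,-0.04,0,6,0,0.03]
    - [0.09,-0.1,-0.06,0,9,0,0.03]
    - [0.12,-0.1,-0.08,0,12,0,0.03]
    - [0.15,-0.1,-0.1,0,15,0,0.03]
    - [0.18,-0.1,-0.12,0,18,0,0.03]
    - [0.21,-0.1,-0.14,0,21,0,0.03]
    - [0.24,-0.1,-0.16,0,24,0,0.03]
    - [0.28,-0.1,-0.18,0,27,0,0.03]
    - [0.31,-0.1,-0.2,0,30,0,0.03]
    - [0.34,-0.1,-0.22,0,33,0,0.03]
    - [0.38,-0.1,-0.24,0,36,0,0.03]
    - [0.42,-0.1,-0.26,0,39,0,0.03]
    - [0.45,-0.1,-0.28,0,42,0,0.03]
    - [0.49,-0.1,-0.3,0,45,0,0.03]
    - [0.53,-0.1,-0.32,0,48,0,0.03]
    - [0.57,-0.1,-0.34,0,51,0,0.03]
    - [0.57,-0.1,-0.34,0,51,0,0.03]

```text
time: 26.8
position: [0.3585, -0.3653, 0.2963]
ee_rot: [-0.792, 1.707, -1.706]
ft_force: [1.0, -0.6, -0.2]
width: 0.03
```

```bash
python3 dots.py
python3 - <<'E'
from h import *
c=cams.capture("scene"); t=cams.capture("top")
crop(c["frame"],210,170,160,140,5,"pics/s24.png"); cv2.imwrite("pics/t24.png",t["frame"][:,:,::-1]); crop(t["frame"],200,200,260,100,3,"pics/t24c.png")
def bl(f,box):
    x,y,w,h=box; m=cv2.inRange(cv2.cvtColor(cv2.resize(f[y:y+h,x:x+w],None,fx=4,fy=4,interpolation=cv2.INTER_CUBIC),cv2.COLOR_RGB2HSV),(100,120,50),(125,255,255))
    n,l,q,ce=cv2.connectedComponentsWithStats(m); return [ce[i]/4-.375+[x,y] for i in range(1,n) if q[i,4]>100]
A=sorted(bl(t["frame"],(210,215,90,50)),key=lambda p:p[0]); B=sorted(bl(c["frame"],(250,230,70,80)),key=lambda p:p[0]); print(A,B)
M=[]
for a,b in zip(A,B): X,e=two(t,a,c,b); print(X.round(4),round(e,4)); M.append(X)
if len(M)==2:
    d=M[0]-M[1]; print("mid",(M[0]+M[1])/2,"len",np.linalg.norm(d),"ang",np.degrees(np.arctan2(d[1],d[0])),"dz",d[2])
E
```

```text
t 26.8 pos [ 0.3585 -0.3653  0.2963] jawang -40.33 ydir [-0.002 -0.001 -1.   ] F [ 1.  -0.6 -0.2] w 0.03 q [-53.  10.  91.  -0.  79. -13.]
[419.5 243. ] 3.625 [ 0.5836 -0.1275  0.057 ]
[392.7 256.9] 3.625 [ 0.55   -0.0646  0.057 ]
[418.3 273.5] 3.6875 [ 0.5123 -0.1249  0.057 ]
centre [ 0.54863584 -0.10566757  0.057     ] ang rear -91.90802153304762 ang pair -182.0555931414317
handle_end est [ 0.54397452 -0.24558995]
[array([221.18695652, 245.8361413 ]), array([281.65878378, 235.03144491])] [array([274.84753705, 292.3298823 ]), array([298.3448364 , 251.33103272])]
[0.5677 0.3334 0.0582] 0.0024
[0.5947 0.1938 0.065 ] 0.0026
mid [0.58124225 0.26361804 0.06159789] len 0.14239398650121135 ang 100.94629122656896 dz -0.006842927612695726
```

View pics/s24.png

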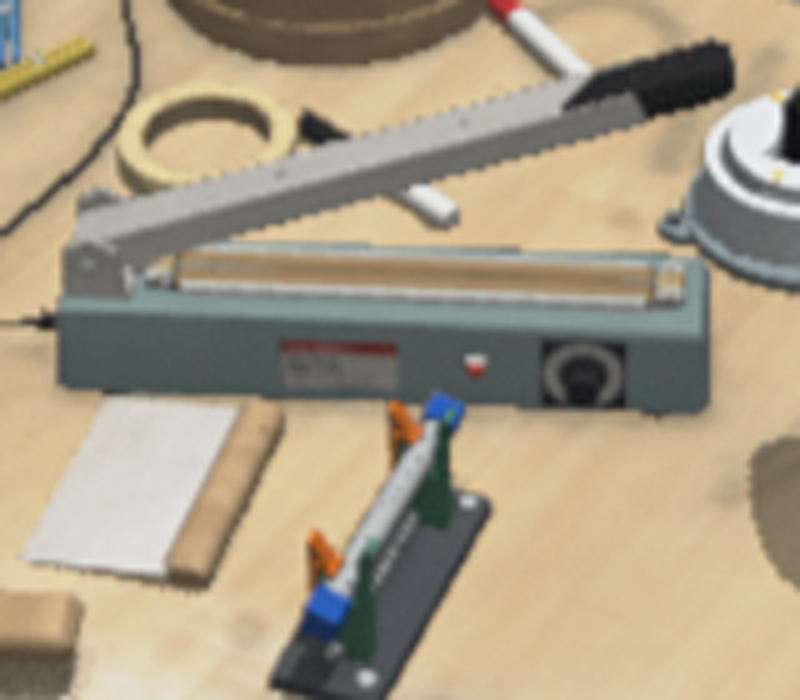

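View pics/t24c.png

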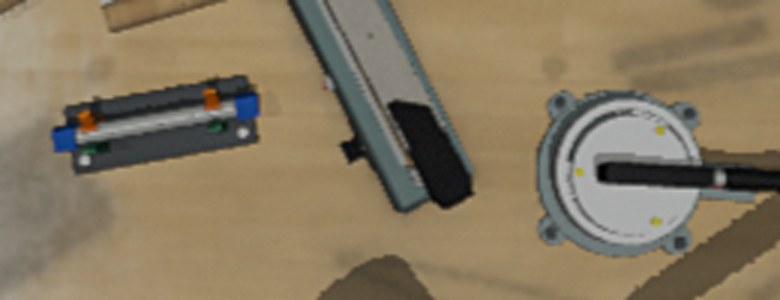

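Run:
```python
from h import *
t0=np.load("top.npy",allow_pickle=True).item(); c0=np.load("scene.npy",allow_pickle=True).item()
c=cams.capture("scene"); t=cams.capture("top")
def bl(f,box,lo,hi,mn=100):
    x,y,w,h=box; m=cv2.inRange(cv2.cvtColor(cv2.resize(f[y:y+h,x:x+w],None,fx=4,fy=4,interpolation=cv2.INTER_CUBIC),cv2.COLOR_RGB2HSV),lo,hi)
    n,l,q,ce=cv2.connectedComponentsWithStats(m); return [(ce[i]/4-.375+[x,y]).round(2) for i in range(1,n) if q[i,4]>mn],[ (q[i]/4).round(1).tolist() for i in range(1,n) if q[i,4]>mn]
b=((100,120,50),(125,255,255)); o=((3,150,80),(20,255,255))
A,_=bl(t0["frame"],(195,265,80,40),*b); B,_=bl(c0["frame"],(280,280,70,70),*b)
A.sort(key=lambda p:p[0]);B.sort(key=lambda p:p[0])
for a,q in zip(A,B): print("start heads",two(t0,a,c0,q))
for n,ff,box in (("top",(t0,t),(215,215,80,50)),("scene",(c0,c),(255,240,60,70))):
    for f in ff: print(n,"orange",bl(f["frame"],box,*o,60))
crop(c0["frame"],255,240,70,70,8,"pics/c0.png"); crop(c["frame"],255,240,70,70,8,"pics/c1.png")
```

```text
start heads (array([0.48276868, 0.3783822 , 0.01308193]), np.float64(0.0026545990898083705))
start heads (array([0.46224574, 0.23705927, 0.01464818]), np.float64(0.0036489961000221514))
top orange ([array([270.15, 232.84]), array([228.6 , 240.18])], [[52.8, 14.5, 6.5, 7.2, 126.2], [11.0, 21.8, 7.0, 7.5, 132.8]])
top orange ([array([269.99, 232.59]), array([228.44, 239.92])], [[52.8, 14.5, 5.8, 7.0, 116.8], [10.8, 21.8, 6.8, 7.2, 123.5]])
scene orange ([array([290.09, 254.64]), array([288.85, 268.53]), array([274.28, 280.96]), array([272.98, 294.1 ])], [[33.0, 10.2, 6.2, 8.8, 128.0], [33.5, 23.8, 1.8, 8.5, 29.0], [16.8, 36.5, 6.8, 9.0, 145.2], [17.8, 50.0, 1.5, 8.2, 32.8]])
scene orange ([array([290.02, 254.57]), array([274.11, 280.84])], [[33.0, 10.2, 6.0, 8.8, 126.2], [16.8, 36.5, 6.5, 8.8, 138.8]])
```

View pics/c0.png

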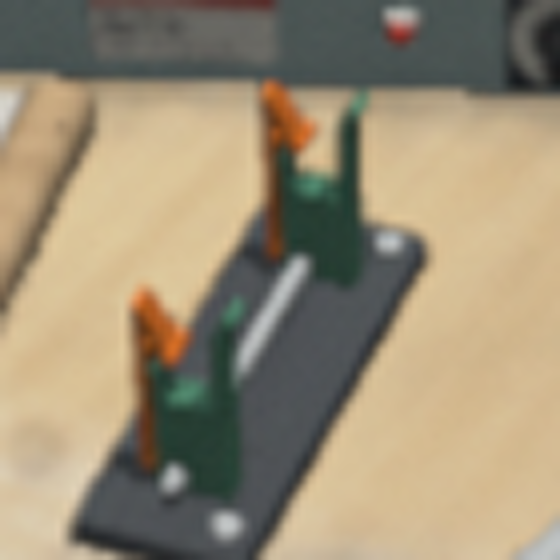

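View pics/c1.png

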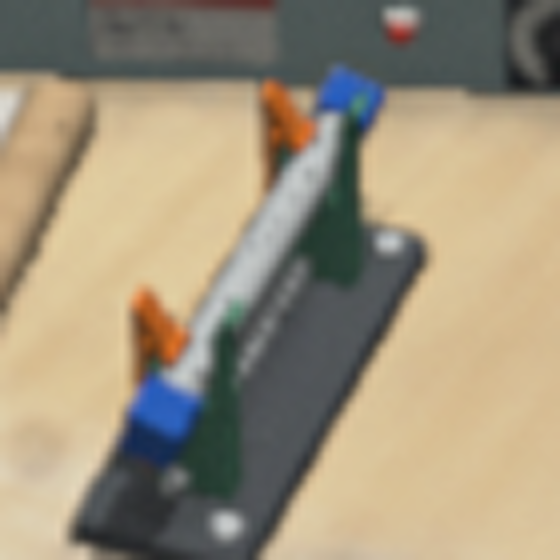

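Run:
```python
from h import *
c=cams.capture("scene"); t=cams.capture("top"); c0=np.load("scene.npy",allow_pickle=True).item(); t0=np.load("top.npy",allow_pickle=True).item()
def bb(f,box):
    x,y,w,h=box; m=cv2.inRange(cv2.cvtColor(cv2.resize(f[y:y+h,x:x+w],None,fx=4,fy=4,interpolation=cv2.INTER_CUBIC),cv2.COLOR_RGB2HSV),(100,90,25),(130,255,255))
    n,l,q,ce=cv2.connectedComponentsWithStats(m); return sorted([np.array([q[i,0]+(q[i,2]-1)/2,q[i,1]+(q[i,3]-1)/2])/4-.375+[x,y] for i in range(1,n) if q[i,4]>200],key=lambda p:p[0])
for T,C,b1,b2 in ((t0,c0,(195,265,80,40),(280,280,70,70)),(t,c,(210,215,90,50),(250,240,70,70))):
    A=bb(T["frame"],b1);B=bb(C["frame"],b2); M=[]
    for a,b in zip(A,B): X,e=two(T,a,C,b); M.append(X); print(a.round(1),b.round(1),X.round(4),round(e,4))
    print("mid",(M[0]+M[1])/2)
```

```text
[205.1 281.9] [296.1 333.4] [0.4826 0.3778 0.0126] 0.0026
[263.5 291.2] [335.9 298. ] [0.4624 0.2379 0.0125] 0.0025
mid [0.47252577 0.30786665 0.01258089]
[221.2 245.2] [275.1 292. ] [0.5684 0.3328 0.0585] 0.0041
[281.4 235.1] [298.4 251.9] [0.5945 0.1944 0.0639] 0.0029
mid [0.58141081 0.26364302 0.06121395]
```

Run:
```python
from h import *
s=st(); to(.587,.246,.30,11)
```

```text
t 27.15 pos [ 0.3609 -0.3582  0.2979] jawang -39.83 ydir [-0.     0.001 -1.   ] F [ 0.7 -0.5  0.1] w 0.03 q [-53.   9.  91.   0.  79. -13.]
shift [-0.6088, -0.0014, -0.2134] turn [0.04, -50.83, -0.07] rows>= 15.5
```

Request:
move_arm:
  increments:
    - [-0.038,0,-0.0133,0,-3,0,0.01]
    - [-0.076,0,-0.0267,0,-6,0,0]
    - [-0.114,0,-0.04,0,-9,0,0]
    - [-0.152,0,-0.0534,0,-12,0,0]
    - [-0.19,0,-0.0667,0,-15,0,0]
    - [-0.228,0,-0.08,0,-18,0,0]
    - [-0.266,0,-0.0934,0,-21,0,0]
    - [-0.304,0,-0.1067,0,-24,0,0]
    - [-0.342,0,-0.12,0,-28,0,0]
    - [-0.38,0,-0.1334,0,-32,0,0]
    - [-0.418,0,-0.1467,0,-36,0,0]
    - [-0.456,0,-0.16,0,-40,0,0]
    - [-0.494,0,-0.1734,0,-44,0,0]
    - [-0.532,0,-0.187,0,-47,0,0]
    - [-0.57,0,-0.2,0,-50.8,0,0]
    - [-0.6,0,-0.21,0,-50.8,0,0]
    - [-0.6088,0,-0.2134,0,-50.8,0,0]
    - [-0.6088,0,-0.2134,0,-50.8,0,0]

```text
time: 28.65
position: [0.5873, 0.2471, 0.298]
ee_rot: [-1.294, 1.066, -1.065]
ft_force: [0.2, 0.1, -1.3]
width: 0.0005
```

Run:
```python
from h import *
s=st(); to(.587,.246,.085,11)
```

```text
t 28.65 pos [0.5873 0.2471 0.298 ] jawang 11.11 ydir [-0.     0.001 -1.   ] F [ 0.2  0.1 -1.3] w 0.0005 q [17. 21. 76.  0. 84.  5.]
shift [0.0012, 0.213, -0.0005] turn [0.01, 0.11, -0.04] rows>= 5.1
```

Request:
move_arm:
  increments:
    - [0.001,0.035,0,0,0,0,0]
    - [0.001,0.075,0,0,0,0,0]
    - [0.001,0.115,0,0,0,0,0]
    - [0.001,0.155,0,0,0,0,0]
    - [0.001,0.185,0,0,0,0,0]
    - [0.001,0.205,0,0,0,0,0]
    - [0.001,0.215,0,0,0,0,0]
    - [0.001,0.22,0,0,0,0,0]
    - [0.001,0.22,0,0,0,0,0]

```text
time: 29.4
position: [0.5876, 0.2419, 0.0783]
ee_rot: [-1.293, 1.07, -1.069]
ft_force: [0.1, -0.2, -0.2]
width: 0.0005
```

Run:
```python
from h import *
c=cams.capture("scene"); s=st(); crop(c["frame"],230,200,130,110,6,"pics/s25.png")
```

```text
t 29.45 pos [0.5885 0.2424 0.0794] jawang 10.83 ydir [ 0.001  0.    -1.   ] F [0.5 0.1 0.6] w 0.0003 q [16. 32. 90. -0. 58.  5.]
```

View pics/s25.png

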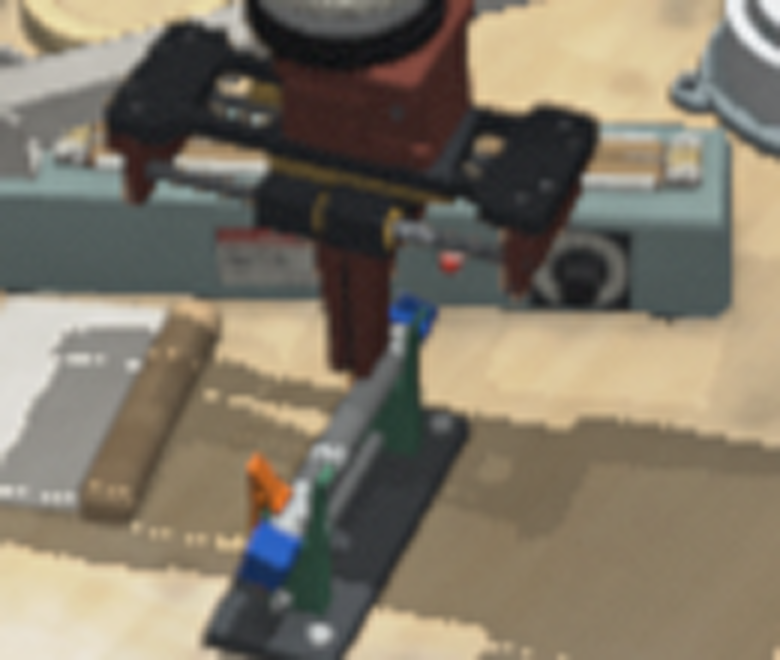

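Aligned above the rod; press down carefully.

Request:
move_arm:
  increments:
    - [0,0.005,0,0,0,0,0]
    - [0,0.009,0,0,0,0,0]
    - [0,0.012,0,0,0,0,0]
    - [0,0.014,0,0,0,0,0]
    - [0,0.014,0,0,0,0,0]

```text
time: 29.87
position: [0.5879, 0.2426, 0.0642]
ee_rot: [-1.293, 1.069, -1.068]
ft_force: [0.2, -0.5, -0.5]
width: 0.0004
```

Request:
move_arm:
  increments:
    - [0,0.001,0,0,0,0,0]
    - [0,0.002,0,0,0,0,0]
    - [0,0.002,0,0,0,0,0]

```text
time: 30.12
position: [0.5883, 0.2427, 0.0624]
ee_rot: [-1.293, 1.069, -1.069]
ft_force: [0.0, 0.4, 0.8]
width: 0.0006
```

Request:
move_arm:
  increments:
    - [0,0.001,0,0,0,0,0]
    - [0,0.002,0,0,0,0,0]
    - [0,0.0025,0,0,0,0,0]

```text
time: 30.37
position: [0.5886, 0.2428, 0.0619]
ee_rot: [-1.292, 1.068, -1.069]
ft_force: [-4.8, -1.0, 18.8]
width: 0.0004
```

Request:
move_arm:
  increments:
    - [0,-0.02,0,0,0,0,0]
    - [0,-0.06,0,0,0,0,0]
    - [0,-0.1,0,0,0,0,0]
    - [0,-0.14,0,0,0,0,0]
    - [0,-0.18,0,0,0,0,0]
    - [0.03,-0.22,-0.01,0,0,0,0]
    - [0.06,-0.24,-0.02,0,0,0,0]
    - [0.1,-0.24,-0.04,0,0,0,0]
    - [0.14,-0.24,-0.06,0,0,0,0]
    - [0.18,-0.24,-0.08,0,0,0,0]
    - [0.22,-0.24,-0.1,0,0,0,0]
    - [0.26,-0.24,-0.12,0,0,0,0]
    - [0.3,-0.24,-0.14,0,0,0,0]
    - [0.34,-0.24,-0.16,0,0,0,0]
    - [0.38,-0.24,-0.18,0,0,0,0]
    - [0.42,-0.24,-0.2,0,0,0,0]
    - [0.46,-0.24,-0.22,0,0,0,0]
    - [0.5,-0.24,-0.23,0,0,0,0]
    - [0.5,-0.24,-0.23,0,0,0,0]
    - [0.5,-0.24,-0.23,0,0,0,0]

```text
time: 32.03
position: [0.4553, -0.2978, 0.2999]
ee_rot: [-1.293, 1.071, -1.075]
ft_force: [-0.0, -1.1, -1.0]
width: 0.0005
```

```bash
python3 dots.py
python3 - <<'E'
from h import *
c=cams.capture("scene"); t=cams.capture("top"); cv2.imwrite("pics/s26.png",c["frame"][:,:,::-1]); cv2.imwrite("pics/t26.png",t["frame"][:,:,::-1])
E
```

```text
t 32.03 pos [ 0.4553 -0.2978  0.2999] jawang 10.56 ydir [ 0.    -0.003 -1.   ] F [-0.  -1.1 -1. ] w 0.0005 q [-40.  12.  87.  -0.  80. -51.]
[419.5 243. ] 3.5625 [ 0.5835 -0.1275  0.057 ]
[392.7 256.9] 3.625 [ 0.55   -0.0646  0.057 ]
[418.4 273.4] 3.6875 [ 0.5124 -0.125   0.057 ]
centre [ 0.54862816 -0.10571283  0.057     ] ang rear -91.87111643181525 ang pair -181.9675636952571
handle_end est [ 0.54405697 -0.24563818]
```

View pics/s26.png

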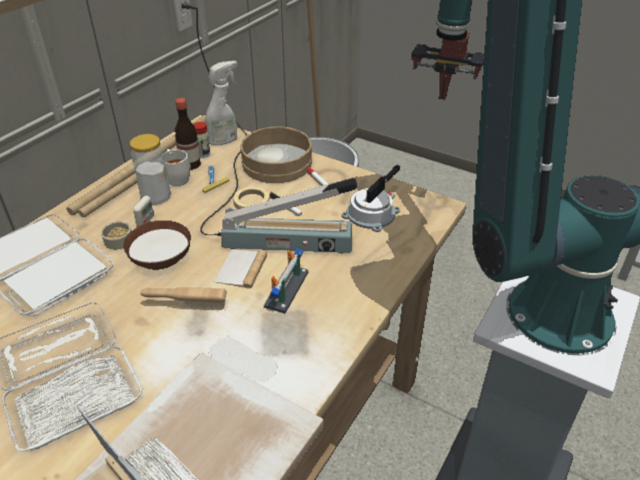

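View pics/t26.png

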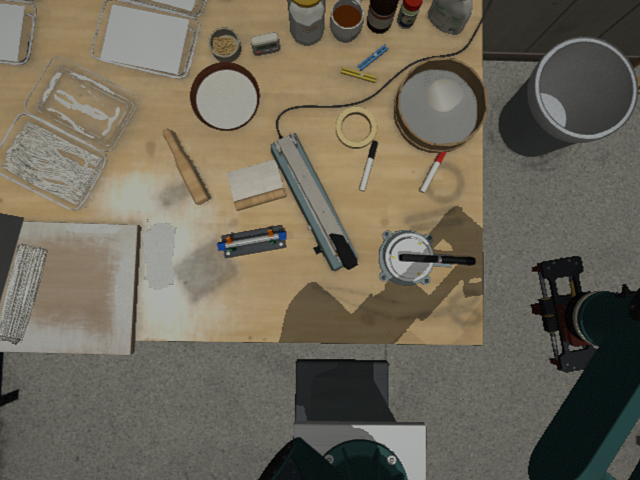

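```bash
python3 -c "
from plant import r
print(r.close_job())"
```

```text
the job is handed in; nothing more can be done
None
```

The noodle press is set up: the cap is locked in the collar and the rod is home in the clip. I handed the job in at about 32 s of the 72 s allowed; it reports no verdict, so what follows rests on my own checks.

**Cap:**
- My first grip was too far along the bar, to clear the sealer's lever, so the cap hung tilted. I set it down on free table, regripped it near its centre of mass and lowered it into the collar, where it met the gasket at the expected height.
- I then straddled the handle with the fingers and pushed it about 75° clockwise to the stop, where the force rose to 19 N with almost no further movement.
- The last picture puts the handle at about -92°, against about -94° estimated from the red mark. That is roughly 5 mm at the handle end, inside the 22 mm allowed. Its axis is about 2.5 mm from the collar centre.
- I couldn't read the gasket compression directly. I take it as fully pressed because the cap is at the stop, within the level last 12°.

**Rod:**
- I laid it across the forks and pressed it past the jaw while still gripping it. The orange teeth then looked the same as at the start (within 0.3 px), and the rod lies along the clip to about 0.1°.
- One check disagreed: the two-camera estimate gave the rod's middle a height of about 61 mm, or 57.6 mm after correcting a bias I saw on the table. One head is partly hidden by a prong.
- To settle it, I probed with closed fingers about 23 mm to one side of the rod's middle. I met the top of the shaft at 62 mm, which puts the axis at 55 mm, its seated height.

The markers and scraper look unmoved in the last pictures, and the arm was clear of everything when I handed in.

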